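# Weigh toppled seasonings on a lockable table balance, and stand them back on the board

## Task

The seasoning containers on the chopping board (two or three: spice jars, pepper shaker) have fallen over and are to be check-weighed together against the tin on the table balance: while the beam is still locked, stand each of them upright on the empty pan, then swing the black lock lever fully over to free the beam, so that their pan sinks and the tin's pan rises, and swing it fully back to lock the beam level again. Only then take them off and stand them upright on the chopping board again. Do not handle them while the beam is free, and leave the tin standing on its pan and the beam locked.

Things in the scene. Friction and masses are not known exactly. Their poses are not given: they have to be found in the camera images.
- jar_a: spice jar with a pale label and a red screw cap, a cylinder 41 mm in diameter and 105 mm tall, about 0.15 kg, lying on its side on the chopping board at the start. Origin at the centre of its underside, z axis along the jar towards the cap (so upright when z points up). May be absent (None).
- jar_b: spice jar with a dark label and a red screw cap, a cylinder 41 mm in diameter and 105 mm tall, about 0.15 kg, lying on its side on the chopping board at the start. Origin at the centre of its underside, z axis along the jar towards the cap (so upright when z points up). May be absent (None).
- shaker: grey pepper shaker, round, 44 mm in diameter up to 70 mm height, then a domed head 34 mm in diameter, 90 mm tall in all, about 0.15 kg, lying on its side on the chopping board at the start. Origin at the centre of its underside, z axis along it towards the head (which dips about 0.08 rad while it lies). May be absent (None).
- board: red plastic chopping board lying flat and loose on the table, 0.75 kg, 250 mm (its x) by 360 mm (its y), 10 mm thick. Origin at the centre of its underside on the table, z up.
- balance: white table balance, fixed, 130 (x) x 350 (y) mm, two steel pans. Origin at the centre of its underside; x to its back, y along the beam towards the empty pan, z up. Empty pan's centre at (0, 0.125), the tin's at (0, -0.125). Stands end-on: empty pan nearest the robot, lever on the robot's right, a purple crate (195 mm high) close on the left. Scale plate 145 mm high at its middle.
- pan_free_floor (a point): centre of the upper face of the empty pan, 95 mm above the table while the beam is locked; axes parallel to the balance's (the pan stays level when the beam swings). The pan is 176 mm (x) by 136 mm (y) with a rim 10 mm high and 4 mm thick.
- pan_tin_floor (a point): centre of the upper face of the tin's pan, of the same size as the other.
- tin: short food tin, 75 mm in diameter, 58 mm tall, 0.19 kg, standing on the balance's other pan as the counterweight; heavier than any one container, lighter than two. Origin at the centre of its underside, z up.
- lever (a joint): lock lever at the front of the balance, rad: 0 = beam locked (lever leans 0.6 rad to the balance's -y, the tin's side), 1.2 = beam free (leans 0.6 rad to +y). It turns about the balance's x axis, takes 1 to 4 N at its knob and stays where it is left.
- lever_pivot (a point): the lever's pivot, 26 mm above the table, 122 mm in front (-x) of the balance's middle.
- lever_knob (a point): middle of the lever's black knob, a round grip 22 mm in diameter and 34 mm long, 70 mm from the pivot along the lever (84 mm above the table when the lever is at either end). It may be pushed sideways with closed fingers.
- beam (a joint): angle of the balance beam, rad: 0 level (locked), +0.11 empty pan fully down, -0.11 tin's pan fully down.

How it is judged:
By the outcome, as a careful person would: the job done as asked, in the order asked, and still so for the second after the job is handed in, with the robot touching nothing.
Of jar_a, jar_b, shaker only 2 to 3 are there at a start; the rules pass over those that are not, and their reading is None.
At some moment in a run one of board may be knocked a few centimetres aside while the robot is not near it.
Once in a run the grip may slacken for a moment while it holds something.
It also fails if it takes over 210 s, if anything falls off the work surface, if the arm or the gripper's body presses on something with over 40 N, if the wrist force passes 120 N, or if a joint passes its speed limit or range.

## Robot

A 6-joint arm with a two-finger parallel gripper is mounted at the origin on a cart in front of the work surface, level with it; the furniture and walls round the work are solid. World frame = base frame: x ahead of the robot, y to its left, z up, the work surface at z = 0. Lengths are in mm, angles in degrees, forces in N, time in s.
With the tool pointing down it reaches from about 350 to 850 mm from the base axis. Payload 8.1 kg.
Tool frame: the origin (TCP) lies at the very end of the fingers, on their centre line; the grasp point (between the pads) lies r.tcp_to_grasp behind it (r.tcp_to_grasp is the distance from the TCP to the grasp point, in mm); z points along the fingers, y is the line along which they close (so a half turn about z gives the same grasp; the last joint's range is limited). The gripper opens to 85 mm and grips with 20 to 120 N. Pads are 22 mm wide; open, the fingers measure 114 mm over their backs; the gripper's body (76 mm by 85 mm) begins 54 mm behind the grasp point. The pads swing forward as they close: fully open they stand 13 mm farther back than shut.
Start: joints at [58.763, 7.471, 85.268, -0, 87.261, -4.893], TCP at [266.242, 537.699, 231.292] pointing down, gripper open.
Joint ranges: [-169.43, 169.43], [-51.17, 129.36], [1.28, 143.12], [-76.62, 256.62], [0, 156.53], [-152.29, 152.29]. Speed limits (degrees/s): [136.94, 136.94, 159.86, 180, 180, 180].

## Interface

Orientations are given as [roll, pitch, yaw] about the fixed x, y, z axes, in that order (R = Rz(yaw) Ry(pitch) Rx(roll)).
In Python, from bench import sense, viewer, order, r gives the robot as it stands.
- The arm moves only by the tool carry_out, never from a script. Its argument "increments" is one flat list of numbers, 7 for each row, row after row: the shift along the tool's x, y, z as a fraction of full scale, then the turn, a rotation vector about the tool's x, y, z as a fraction of full scale, then the opening, from -1 (shut) to 1 (fully open). A call has exactly 10 rows; each row is the pose to reach, as a shift and turn from the pose commanded when the call began, along the tool's axes at that moment, turning the shorter way round; what a row does not reach only later rows make up. Full scale, the value 1, is 400 mm for a shift and 2 pi rad for a turn. A row lasts 1/8 s, in which the tool goes at most 62.5 mm and 10.7 degrees, less where a joint would pass 70% of its speed; a pose out of reach is approached as far as the arm can. A call with a number of a shift or a turn outside -1 to 1 is refused whole. A call with a gripper value outside its range is refused whole. The fingers move at their own pace and stop on an object; "force" is the grip in N (left out, the last holds). Time passes only in rows, so rows that repeat a pose let the fingers close, or fill a call up. It gives the time, the measured TCP pose, the force, the opening and the grip force at its end, in the units of the state.
- sense(): the state, without advancing time (a new reading comes with each control period).
- viewer.snapshot(name): name is "side" or "top"; returns the picture (420x560x3 uint8, red, green, blue); there is no depth.
- viewer.get_calibration(name): a dict with "fx", "fy", "cx", "cy" (pixels), "R" (3x3) and "t" (3): a world point X has camera coordinates R X + t. Camera axes: x right, y down, z forward; pixel columns grow to the right and rows downward; lengths in mm; the calibration is good to about 2 mm. A picture is of the moment at which its call begins. get_calibration takes no time and is no camera call.
- order.hand_in(): hands the job in; it is judged then, once.
The state is a dict: "time": time; "joint_pos": joint angles; "qd": joint speeds; "joint_efforts": joint torques, N m; "tool_pos": TCP position; "tcp_rot": TCP orientation; "ft_force": force on the tool from outside, world axes, zero at the start; "wrist_torque": the same for the moment, N m; "finger_gap": finger opening in mm; "grip_force": force on a finger pad.
Only numpy, scipy, OpenCV 4.12 (cv2) and the standard library are available. Lean on these libraries where they do the work, as an engineer would, in place of code of your own. Each camera call takes 0.05 s, during which the arm holds its last target. There are 200 camera calls.

## Working session

There is one attempt and no reset: what is moved stays moved. The work goes in short steps, Python scripts to look and compute and a tool call to move; the robot and the scene stay as the last step left them, time stands still between calls to the robot, and variables do not carry over. Pictures are saved under pics/ and viewed, at most 14 in all, crops included, and the job is handed in when it is done.

Besides the shell and the picture viewer there is one more tool, called after ">>>" by a JSON object that holds its "name" and its "arguments", one argument or row to a line. carry_out: Moves the arm, as the interface text tells. Its arguments: {"type":"object","properties":{"increments":{"type":"array"},"force":{"type":"number"}},"required":["increments"]}

```bash
ls; mkdir -p pics; python3 - <<'E'
from bench import sense, viewer, order, r
import cv2
print(sense(), r.tcp_to_grasp)
for n in ("top","side"):
    im=viewer.snapshot(n); cv2.imwrite(f"pics/{n}0.png",im[:,:,::-1]); print(n,viewer.get_calibration(n))
E
```

```text
pics
{'time': 0.0, 'joint_pos': array([ 5.87632825e+01,  7.51704709e+00,  8.53292886e+01,  3.54381985e-04,
        8.72624258e+01, -4.89399275e+00]), 'qd': array([-0.10298919,  0.03417414, -0.01721223, -0.02598343,  0.0661908 ,
       -0.13818713]), 'joint_efforts': array([ 2.15331987e-03, -5.69375753e+01, -5.00570655e+01, -3.74956908e-04,
        1.47185469e-02, -9.84151939e-05]), 'tool_pos': array([265.94041042, 537.22183757, 230.22414112]), 'tcp_rot': array([-1.79891665e+02, -9.63135782e-03,  1.53657249e+02]), 'ft_force': array([0.54479398, 0.19599293, 0.12708663]), 'wrist_torque': array([ 0.00123631, -0.05156892, -0.01422423]), 'grip_force': 0.0, 'finger_gap': 85.13574122862906} 18.700000000000003
top {'fx': 431.21120956745943, 'fy': 431.21120956745943, 'cx': 284.40061787714, 'cy': 208.6468082330515, 'R': array([[-0.01912318, -0.99971757, -0.01410992],
       [-0.9984687 ,  0.01982819, -0.05164404],
       [ 0.05190923,  0.01310072, -0.99856587]]), 't': array([-207.15424284,  603.0309469 ,  926.14245321])}
side {'fx': 399.4083808564497, 'fy': 399.4083808564497, 'cx': 277.2733901242756, 'cy': 211.6065652606023, 'R': array([[ 0.81683654, -0.5765403 , -0.01947677],
       [-0.19983191, -0.2511247 , -0.94710274],
       [ 0.5411518 ,  0.77752021, -0.32033898]]), 't': array([-587.70640427,  162.99575139,  721.75278115])}
```

View pics/top0.png

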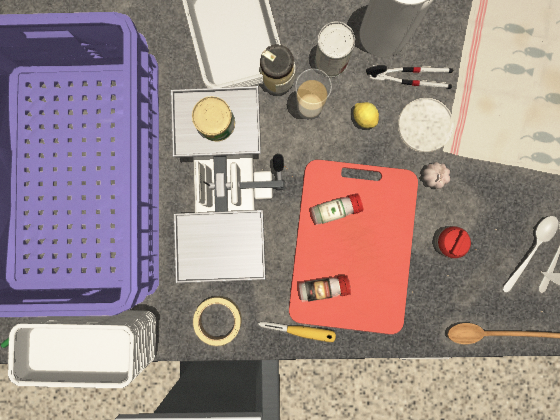

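View pics/side0.png

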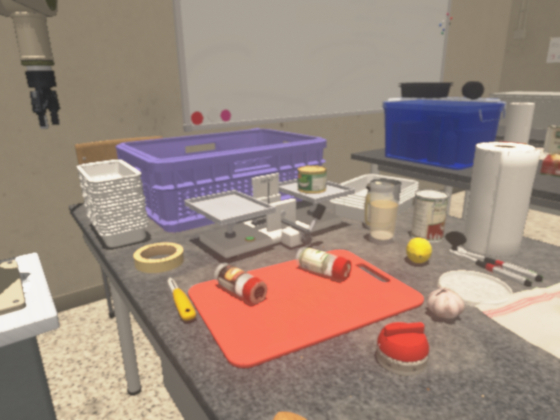

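The top view shows two jars on the board: jar_a, pale, at about (335,209), and jar_b, dark, at about (325,288). Both caps point right, and there is no shaker. The empty pan is near (219,245), the lever knob near (278,163) and the tin near (212,117). I'll enlarge these next.

```bash
cat > h.py <<'E'
import numpy as np, cv2
from bench import sense, viewer, order, r
from scipy.spatial.transform import Rotation as Ro
def shot(n,f,crop=None,s=1):
    im=viewer.snapshot(n)[:,:,::-1]
    if crop: a,b,c,d=crop; im=im[b:d,a:c]
    cv2.imwrite(f"pics/{f}.png",cv2.resize(np.ascontiguousarray(im),None,fx=s,fy=s,interpolation=cv2.INTER_CUBIC))
def w(n,u,v,z):
    c=viewer.get_calibration(n); R,t=np.array(c["R"]),np.array(c["t"])
    d=R.T@[(u-c["cx"])/c["fx"],(v-c["cy"])/c["fy"],1]; o=-R.T@t
    return o+d*(z-o[2])/d[2]
def p(n,X):
    c=viewer.get_calibration(n); q=np.array(c["R"])@X+c["t"]
    return np.array([c["cx"]+c["fx"]*q[0]/q[2],c["cy"]+c["fy"]*q[1]/q[2]])
def delta(pos,rpy):
    "fractions from present pose (assumed = commanded) to target"
    s=sense(); R=Ro.from_euler('xyz',s["tcp_rot"],degrees=True); T=Ro.from_euler('xyz',rpy,degrees=True)
    d=R.inv().apply(np.array(pos)-s["tool_pos"])/400; v=(R.inv()*T).as_rotvec()
    return np.round(d,4),np.round(v/(2*np.pi),4), np.degrees(np.linalg.norm(v))
E
python3 - <<'E'
import cv2
a=cv2.imread("pics/top0.png")[80:340,160:420]
cv2.imwrite("pics/c0.png",cv2.resize(a,None,fx=2.3,fy=2.3,interpolation=cv2.INTER_CUBIC))
E
```

```text
(no output)
```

View pics/c0.png

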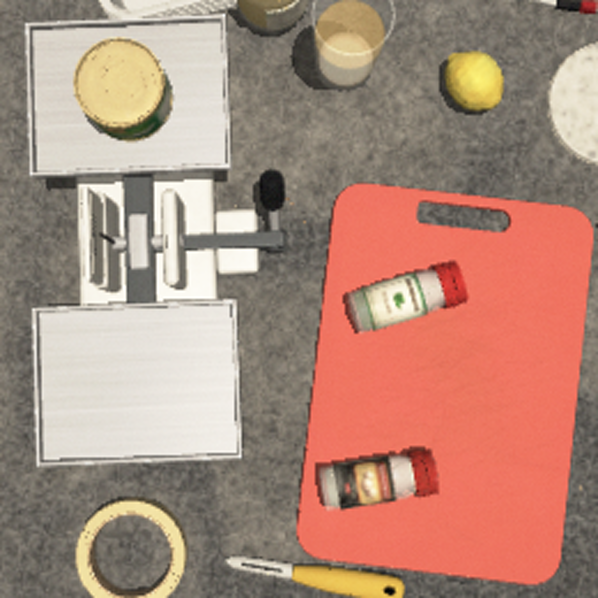

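```bash
python3 - <<'E'
from h import *
np.set_printoptions(precision=1,suppress=True)
f=lambda u,v,z:w("top",160+u/2.3,80+v/2.3,z)
for n,a,b in (("a",(353,312),(462,283)),("b",(322,486),(434,470))):
    A,B=f(*a,31),f(*b,31); d=B-A; print(n,A,B,(A+B)/2,np.linalg.norm(d),np.degrees(np.arctan2(d[1],d[0])))
P=[f(*q,105) for q in ((34,308),(237,301),(242,458),(38,465))]
print("pan",*P,np.mean(P,0)); T=[f(*q,105) for q in ((26,24),(227,16),(230,168),(31,174))]; print("tinpan",*T,np.mean(T,0))
print("knob",f(271,190,84)); print("tin",f(120,81,153))
print("board",*[f(*q,10) for q in((333,180),(599,210),(560,588),(294,550))])
E
```

```text
a [ 581.8 -280.9   31. ] [ 606.7 -382.7   31. ] [ 594.3 -331.8   31. ] 104.81539543917172 -76.21792290583949
b [ 422.  -248.8   31. ] [ 434.8 -352.2   31. ] [ 428.4 -300.5   31. ] 104.16244765996821 -82.92294910567675
pan [588.   -3.4 105. ] [ 590.6 -177.9  105. ] [ 457.  -179.9  105. ] [454.1  -6.  105. ] [522.4 -91.8 105. ]
tinpan [836.    2.2 105. ] [ 838.9 -173.3  105. ] [ 705.6 -173.8  105. ] [704.1  -1.4 105. ] [771.1 -86.6 105. ]
knob [ 689.1 -208.2   84. ]
tin [770.5 -88.  153. ]
board [ 709.3 -265.8   10. ] [ 675.1 -518.3   10. ] [ 320.8 -469.5   10. ] [ 359.9 -221.6   10. ]
```

```bash
cat >> h.py <<'E'
def down(yaw,tilt=0):
    return (Ro.from_euler('xyz',[180,0,yaw],degrees=True)*Ro.from_euler('y',tilt,degrees=True)).as_euler('xyz',degrees=True)
def tcp_for_grasp(g,rpy,back=0):
    "TCP so that the point (grasp point + back mm behind it along tool z) is g"
    return np.array(g)+Ro.from_euler('xyz',rpy,degrees=True).apply([0,0,r.tcp_to_grasp-back])
E
python3 -c "
from h import *
print(delta([400,150,320],down(120)))
"
```

```text
(array([-0.7299, -0.7193, -0.223 ]), array([-0.0003,  0.0001,  0.0935]), np.float64(33.65588889926293))
```

>>> {"name": "carry_out", "arguments": {
  "increments": [-0.1,-0.1,-0.06,0,0,0.01,1,-0.22,-0.22,-0.12,0,0,0.025,1,-0.33,-0.33,-0.223,0,0,0.04,1,-0.43,-0.43,-0.223,0,0,0.05,1,-0.53,-0.53,-0.223,0,0,0.06,1,-0.63,-0.63,-0.223,0,0,0.07,1,-0.73,-0.72,-0.223,0,0,0.08,1,-0.73,-0.72,-0.223,0,0,0.0935,1,-0.73,-0.72,-0.223,0,0,0.0935,1,-0.73,-0.72,-0.223,0,0,0.0935,1]
}}

```text
time: 1.35
tool_pos: [399.9, 150.5, 320.3]
tcp_rot: [-180.0, -0.0, 120.2]
ft_force: [0.1, -0.4, 0.5]
finger_gap: 85.2
grip_force: 0.0
```

```bash
python3 -c "
from h import *
s=sense();print(s['time'],s['tool_pos'],s['tcp_rot'],s['joint_pos'])
print(delta([428,-250,250],down(97,0)))
"
```

```text
1.35 [399.85556623 150.46672173 320.28737966] [-1.79977931e+02 -1.27173178e-02  1.20150672e+02] [ 1.37333407e+01 -2.09656570e+01  1.02316420e+02  6.03044560e-03
  9.86739999e+01 -1.64164259e+01]
(array([-0.9011, -0.442 ,  0.1757]), array([-0.0001, -0.    ,  0.0643]), np.float64(23.150688553292763))
```

>>> {"name": "carry_out", "arguments": {
  "increments": [-0.13,-0.06,0.02,0,0,0.01,0.6,-0.27,-0.13,0.05,0,0,0.02,0.6,-0.4,-0.2,0.08,0,0,0.03,0.6,-0.54,-0.26,0.1,0,0,0.04,0.6,-0.67,-0.33,0.12,0,0,0.05,0.6,-0.8,-0.39,0.14,0,0,0.06,0.6,-0.9,-0.442,0.175,0,0,0.0643,0.6,-0.9,-0.442,0.175,0,0,0.0643,0.6,-0.9,-0.442,0.175,0,0,0.0643,0.6,-0.9,-0.442,0.175,0,0,0.0643,0.6]
}}

```text
time: 2.6
tool_pos: [427.6, -248.9, 251.1]
tcp_rot: [180.0, 0.0, 97.0]
ft_force: [0.1, -0.5, 0.5]
finger_gap: 68.1
grip_force: 0.0
```

```bash
python3 -c "
from h import *
s=sense();print(s['time'],s['tool_pos'],s['tcp_rot'],s['joint_pos'],s['finger_gap'])
# grasp 58 mm from base
from scipy.optimize import least_squares
D=[((7.517,85.329,87.26),np.hypot(265.94,537.22),230.22),((-20.966,102.316,98.674),np.hypot(399.86,150.47),320.29),(tuple(s['joint_pos'][[1,2,4]]),np.hypot(*s['tool_pos'][:2]),s['tool_pos'][2])]
A=[422,-248.8];B=[434.8,-352.2]
g=np.r_[np.array(A)+(np.array(B)-A)*58/105,31+3]
yaw=97.1
for t in (0,35):
  R=down(yaw,t); T=tcp_for_grasp(g,R); a=T-Ro.from_euler('xyz',R,degrees=True).apply([0,0,70])
  print(t,g,T,delta(a,R),delta(T,R))
shot('top','t1',(160,130,440,340),2.3)
"
```

```text
2.6 [ 427.59084978 -248.89171577  251.09249571] [1.79953660e+02 2.21456696e-02 9.70019592e+01] [-3.61542519e+01 -9.52712988e+00  1.00005352e+02  1.55417697e-02
  8.94728259e+01 -4.31563564e+01] 68.08579295713638
0 [ 429.07047619 -305.91619048   34.        ] [ 429.07047619 -305.91619048   15.3       ] (array([-0.1418, -0.014 ,  0.4145]), array([ 0.0001,  0.0001, -0.0003]), np.float64(0.11067106223818961)) (array([-0.1417, -0.0142,  0.5895]), array([ 0.0001,  0.0001, -0.0003]), np.float64(0.11067106223818961))
35 [ 429.07047619 -305.91619048   34.        ] [ 427.74474166 -295.27255783   18.68185677] (array([-0.2153, -0.0139,  0.4377]), array([ 0.0002,  0.0973, -0.0002]), np.float64(35.022347892842205)) (array([-0.1149, -0.0142,  0.5811]), array([ 0.0002,  0.0973, -0.0002]), np.float64(35.022347892842205))
```

View pics/t1.png

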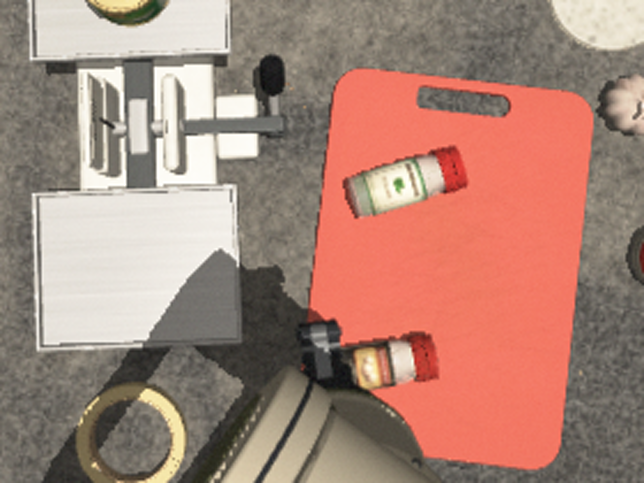

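The board and both jars haven't moved; jar_b's cap end is still at crop (434,355). I'll tilt 35°, then approach.

>>> {"name": "carry_out", "arguments": {
  "increments": [-0.05,-0.004,0.1,0,0.02,0,0.6,-0.1,-0.007,0.2,0,0.045,0,0.6,-0.15,-0.01,0.3,0,0.07,0,0.6,-0.2,-0.013,0.4,0,0.09,0,0.6,-0.215,-0.014,0.4377,0,0.0973,0,0.6,-0.19,-0.014,0.474,0,0.0973,0,0.6,-0.165,-0.014,0.51,0,0.0973,0,0.6,-0.14,-0.014,0.546,0,0.0973,0,0.6,-0.115,-0.014,0.581,0,0.0973,0,0.6,-0.115,-0.014,0.581,0,0.0973,0,0.6]
}}

```text
time: 3.9
tool_pos: [426.3, -294.6, 17.4]
tcp_rot: [-179.9, -35.1, 96.9]
ft_force: [-0.4, 0.7, 0.8]
finger_gap: 68.1
grip_force: 0.0
```

>>> {"name": "carry_out", "arguments": {
  "increments": [0,0,0,0,0,0,-0.3,0,0,0,0,0,0,-0.5,0,0,0,0,0,0,-0.7,0,0,0,0,0,0,-0.7,0,0,0,0,0,0,-0.7,0,0,0,0,0,0,-0.7,0,0,0,0,0,0,-0.7,0,0,0,0,0,0,-0.7,0,0,0,0,0,0,-0.7,0,0,0,0,0,0,-0.7],
  "force": 60
}}

```text
time: 5.15
tool_pos: [427.4, -297.5, 19.1]
tcp_rot: [179.9, -34.9, 96.9]
ft_force: [0.5, -1.5, 6.0]
finger_gap: 38.1
grip_force: 60.7
```

```bash
python3 -c "
from h import *
s=sense();print(s)
shot('side','s1',(170,200,450,400),2.5)
"
```

```text
{'time': 5.15, 'joint_pos': array([-52.50818598,  34.53534581,  82.21082058,  17.07675269,
        94.05388151, -62.86310205]), 'qd': array([-0.04906052,  0.00717899,  0.03854442, -0.01911366, -0.06761457,
        0.03862797]), 'joint_efforts': array([ 6.52400907e-01, -6.54151726e+01, -3.65104187e+01,  1.65185943e+00,
        2.95456097e+00,  1.44301823e-02]), 'tool_pos': array([ 427.38507482, -297.45947883,   19.07328622]), 'tcp_rot': array([179.92419029, -34.94643414,  96.86912358]), 'ft_force': array([ 0.47704527, -1.50988836,  6.04979212]), 'wrist_torque': array([0.03647625, 0.10530257, 0.03990767]), 'grip_force': 60.71833816473372, 'finger_gap': 38.06756891337121}
```

View pics/s1.png

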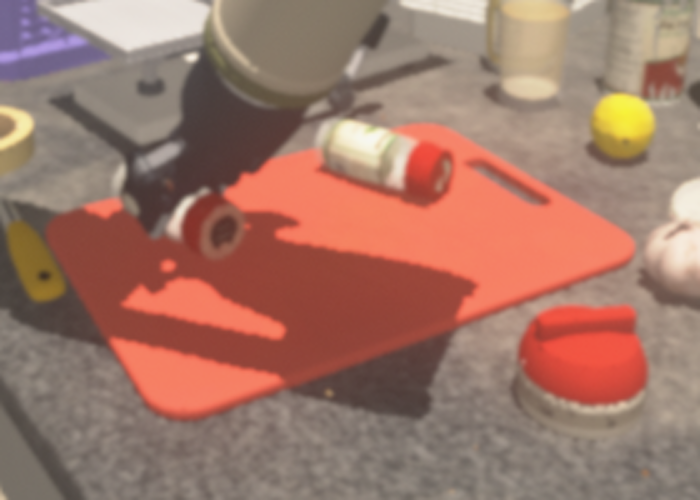

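```bash
cat >> h.py <<'E'
def rq(q,s4=1):
    f=lambda a,x:Ro.from_euler(a,x,degrees=True)
    return f('z',q[0]),f('y',q[1]+q[2])*f('z',s4*q[3]),f('y',q[4])*f('z',q[5]+90)
E
python3 -c "
from h import *
s=sense();q=s['joint_pos']
for k in (1,-1):
  a,b,c=rq(q,k);print(k,(a*b*c).as_euler('xyz',degrees=True),s['tcp_rot'])
p0=s['tool_pos']; print(delta(p0+[0,0,130],s['tcp_rot']))
print('crate',w('top',158,200,195),w('top',158,200,0),w('top',135,310,195))
R=Ro.from_euler('xyz',s['tcp_rot'],degrees=True)
A=np.array([422,-248.8,31]);u=np.array([12.8,-103.4,0]);u/=np.linalg.norm(u)
print('base in tool',R.inv().apply(A-p0),'u',R.inv().apply(u))
"
```

```text
1 [179.92522112 -34.94588409  96.8677922 ] [179.92522112 -34.94588409  96.8677922 ]
-1 [-150.40022398  -19.48639279   98.66963517] [179.92522112 -34.94588409  96.8677922 ]
(array([ 0.1862,  0.0003, -0.2664]), array([0., 0., 0.]), np.float64(0.0))
crate [609.23686432   2.12395939 195.        ] [624.45701465  62.14158768   0.        ] [417.31634157  43.24166503 195.        ]
base in tool [46.96412126  0.44911988 18.24515696] u [-0.81968896  0.00404651 -0.57279458]
```

>>> {"name": "carry_out", "arguments": {
  "increments": [0.01,0,-0.014,0,0,0,-0.7,0.03,0,-0.043,0,0,0,-0.7,0.06,0,-0.086,0,0,0,-0.7,0.09,0,-0.128,0,0,0,-0.7,0.12,0,-0.171,0,0,0,-0.7,0.15,0,-0.214,0,0,0,-0.7,0.186,0,-0.266,0,0,0,-0.7,0.186,0,-0.266,0,0,0,-0.7,0.186,0,-0.266,0,0,0,-0.7,0.186,0,-0.266,0,0,0,-0.7]
}}

```text
time: 6.45
tool_pos: [426.4, -296.0, 146.7]
tcp_rot: [-179.9, -35.1, 96.8]
ft_force: [-0.2, -0.4, -2.2]
finger_gap: 38.0
grip_force: 60.2
```

```bash
cat >> h.py <<'E'
# arm model: x0=[a1,lat,h,L2,L3,a3,Lt]
def fk(q,x):
    a,b,c=rq(q); s2,c2=np.sin(np.radians(q[1])),np.cos(np.radians(q[1]))
    v=np.array([x[0]+x[3]*s2,x[1],x[2]+x[3]*c2])+Ro.from_euler('y',q[1]+q[2],degrees=True).apply([x[5],0,x[4]])
    R=b*c; return a.apply(v+R.apply([0,0,x[6]])), a*R
def ik(pos,rpy,x,q0):
    from scipy.optimize import least_squares
    T=Ro.from_euler('xyz',rpy,degrees=True)
    def e(q):
        P,R=fk(q,x); return np.r_[(P-pos)/5,np.degrees((R.inv()*T).as_rotvec())]
    s=least_squares(e,q0); return s.x,np.abs(s.fun).max()
LO=np.array([-169,-51,1.3,-76,0,-152]);HI=np.array([169,129,143,256,156,152])
E
python3 - <<'E'
from h import *
from scipy.optimize import least_squares
s=sense();print(s['time'],s['tool_pos'],s['finger_gap'],s['grip_force'])
D=[([58.763,7.517,85.329,0,87.2624,-4.894],[265.94,537.22,230.22]),
([13.7333,-20.9657,102.3164,.006,98.674,-16.4164],[399.856,150.467,320.287]),
([-36.154,-9.527,100.005,.0155,89.4728,-43.1564],[427.591,-248.892,251.092]),
([-52.508,34.5353,82.2108,17.0768,94.0539,-62.8631],[427.385,-297.459,19.073]),
(list(s['joint_pos']),list(s['tool_pos']))]
f=least_squares(lambda x:np.concatenate([fk(q,x)[0]-np.array(P) for q,P in D]),[50,50,350,350,350,0,200])
print(f.x,np.abs(f.fun).max()); np.save("arm.npy",f.x); x=f.x
bt=np.array([46.96,.45,18.25])
for tgt in ([540,-72,97],):
  for phi in (-10,10,25,45,70):
    R=down(phi+180,-55); T=np.array(tgt)-Ro.from_euler('xyz',R,degrees=True).apply(bt)
    for q0 in ([-20,20,110,60,40,-120],[-20,20,110,20,60,-100],[-20,20,110,170,40,60]):
        q,e=ik(T,R,x,q0); print(phi,T.round(),q.round(),round(e,2),((q>LO)&(q<HI)).all())
E
```

```text
6.45 [ 426.40507873 -296.00743931  146.69575793] 37.97879736378148 60.15470481128432
[2.88111063e-03 5.12012044e+01 3.18088816e+02 3.69086645e+02
 5.53393979e+02 6.15862170e+01 3.64792377e+02] 0.004660485802304493
-10 [552. -75. 146.] [ -16.  -43.  152.   18.   18. -111.] 0.0 False
-10 [552. -75. 146.] [ -16.  -43.  152.   18.   18. -111.] 0.0 False
-10 [552. -75. 146.] [-16. -43. 152. 198. -18.  69.] 0.0 False
10 [552. -70. 146.] [ -36.  -34.  147.   62.   42. -175.] 0.0 False
10 [552. -70. 146.] [ -36.  -34.  147.   62.   42. -175.] 0.0 False
10 [552. -70. 146.] [ -36.  -34.  147.  602.  -42. -355.] 0.0 False
25 [551. -67. 146.] [ -43.  -20.  137.   64.   58. -193.] 0.0 False
25 [551. -67. 146.] [ -43.  -20.  137.   64.   58. -193.] 0.0 False
25 [551. -67. 146.] [-43. -20. 137.  64.  58. 167.] 0.0 False
45 [549. -64. 146.] [ -46.   -2.  123.   58.   74. -206.] 0.0 False
45 [549. -64. 146.] [ -46.   -2.  123.   58.   74. -206.] 0.0 False
45 [549. -64. 146.] [-46.  -2. 123.  58.  74. 154.] 0.0 False
70 [545. -61. 146.] [ -43.   16.  103.   49.   90. -216.] 0.0 False
70 [545. -61. 146.] [ -43.   16.  103.   49.   90. -216.] 0.0 False
70 [545. -61. 146.] [-43.  16. 103.  49.  90. 144.] 0.0 True
```

```bash
python3 - <<'E'
from h import *
x=np.load("arm.npy"); bt=np.array([46.96,.45,18.25])
for tgt in ([522,-62,97],[522,-132,97]):
  for phi in range(-90,121,15):
    R=down(phi+180,-55); T=np.array(tgt)-Ro.from_euler('xyz',R,degrees=True).apply(bt)
    q,e=ik(T,R,x,[-30,10,110,40 if phi>-10 else -40,60,-100])
    for d in (0,360):
        k=q+[0,0,0,0,0,d]
        if ((k>LO)&(k<HI)).all() and e<.1: print(tgt[1],phi,T.round(),k.round())
E
```

```text
-62 -90 [522. -74. 146.] [ 18.  17. 101. -51.  87.  33.]
-62 -75 [525. -74. 146.] [ 20.   7. 113. -57.  77.  27.]
-62 -60 [528. -73. 146.] [ 19.  -5. 125. -62.  65.  21.]
-62 -45 [530. -71. 146.] [ 15. -18. 136. -66.  51.  10.]
-62 60 [528. -52. 146.] [-45.   6. 114.  53.  84. 147.]
-62 75 [526. -51. 146.] [-42.  16. 102.  47.  93. 141.]
-62 90 [522. -50. 146.] [-38.  25.  91.  41. 102. 136.]
-62 105 [519. -50. 146.] [-34.  33.  80.  35. 110. 130.]
-62 120 [516. -51. 146.] [-29.  39.  71.  28. 118. 123.]
-132 -90 [ 522. -144.  146.] [ 11.  14. 105. -54.  82.  30.]
-132 -75 [ 525. -144.  146.] [ 12.   3. 117. -60.  71.  24.]
-132 -60 [ 528. -143.  146.] [ 10.  -9. 129. -65.  58.  16.]
-132 -45 [ 530. -141.  146.] [  3. -23. 140. -66.  42.   2.]
-132 45 [ 531. -124.  146.] [-53.   2. 118.  56.  79. 151.]
-132 60 [ 528. -122.  146.] [-51.  13. 106.  50.  88. 145.]
-132 75 [ 526. -121.  146.] [-47.  22.  95.  44.  98. 140.]
-132 90 [ 522. -120.  146.] [-43.  30.  84.  39. 106. 134.]
-132 105 [ 519. -120.  146.] [-38.  38.  73.  32. 114. 128.]
-132 120 [ 516. -121.  146.] [-34.  44.  64.  25. 122. 120.]
```

```bash
python3 - <<'E'
from h import *
x=np.load("arm.npy"); q=sense()['joint_pos']; print(q.round())
for T,R in (([480,-270,290],down(7,0)),([500,-160,290],down(-83,-55))):
    q,e=ik(T,R,x,q+[0,0,0,0,0,60]); print(q.round(),e)
print(delta([480,-270,290],down(7,0)))
E
```

```text
[-52.  25.  80.  18. 105. -59.]
[-35.  -1.  88.   0.  93.  48.] 8.833467290969566e-11
[-45.  27.  72.  37. 123. 137.] 2.2737367544323207e-14
(array([ 0.246 ,  0.1403, -0.2652]), array([-0.0765, -0.0764,  0.241 ]), np.float64(95.06577417570927))
```

>>> {"name": "carry_out", "arguments": {
  "increments": [0.025,0.014,-0.027,-0.0077,-0.0077,0.024,-0.7,0.05,0.028,-0.053,-0.0153,-0.0153,0.048,-0.7,0.074,0.042,-0.08,-0.023,-0.023,0.072,-0.7,0.098,0.056,-0.106,-0.0306,-0.0306,0.096,-0.7,0.123,0.07,-0.133,-0.0383,-0.0383,0.12,-0.7,0.148,0.084,-0.159,-0.046,-0.046,0.145,-0.7,0.172,0.098,-0.186,-0.0536,-0.0536,0.169,-0.7,0.197,0.112,-0.212,-0.0612,-0.0612,0.193,-0.7,0.221,0.126,-0.239,-0.069,-0.069,0.217,-0.7,0.246,0.14,-0.265,-0.0765,-0.0765,0.241,-0.7]
}}

```text
time: 7.7
tool_pos: [479.8, -269.9, 290.7]
tcp_rot: [179.8, 0.1, 6.7]
ft_force: [-0.8, -0.1, -1.8]
finger_gap: 37.8
grip_force: 65.6
```

```bash
python3 - <<'E'
from h import *
s=sense();print(s['joint_pos'].round(),s['tool_pos'],s['tcp_rot'],s['finger_gap'])
for k in range(1,3):
    R=down(7-90*k/2,-55*k/2); print(delta([480+20*k/2,-270+110*k/2,290],R))
E
```

```text
[-35.  -1.  88.  -0.  93.  49.] [ 479.81945637 -269.94013293  290.74307031] [1.79816048e+02 9.26704900e-02 6.68832234e+00] 37.83847367579044
(array([ 0.0413, -0.1335,  0.0014]), array([ 0.0304, -0.0724,  0.1216]), np.float64(52.09206311288213))
(array([ 0.0821, -0.2671,  0.0009]), array([ 0.1193, -0.1196,  0.2278]), np.float64(102.09804463669263))
```

>>> {"name": "carry_out", "arguments": {
  "increments": [0.008,-0.027,0,0.012,-0.012,0.0228,-0.7,0.016,-0.053,0,0.0239,-0.0239,0.0456,-0.7,0.025,-0.08,0,0.0358,-0.0359,0.0683,-0.7,0.033,-0.107,0,0.0477,-0.0478,0.0911,-0.7,0.041,-0.133,0,0.0596,-0.0598,0.1139,-0.7,0.049,-0.16,0,0.0716,-0.0718,0.1367,-0.7,0.057,-0.187,0,0.0835,-0.0837,0.1595,-0.7,0.066,-0.213,0,0.0954,-0.0957,0.1822,-0.7,0.074,-0.24,0,0.1074,-0.1076,0.205,-0.7,0.082,-0.267,0,0.1193,-0.1196,0.2278,-0.7]
}}

```text
time: 8.95
tool_pos: [499.7, -160.0, 289.7]
tcp_rot: [179.8, 55.3, -83.1]
ft_force: [0.1, -0.3, -2.2]
finger_gap: 37.3
grip_force: 65.7
```

```bash
python3 - <<'E'
from h import *
s=sense();print(s['joint_pos'].round(),s['tool_pos'],s['tcp_rot'],s['finger_gap'],down(-83,-55))
bt=np.array([46.96,.45,18.25]);u=np.array([-.8197,.004,-.5728]); R=Ro.from_euler('xyz',s['tcp_rot'],degrees=True)
B=s['tool_pos']+R.apply(bt); C=B+105*R.apply(u); print('base',B,'cap',C)
for n in('side','top'): print(n,p(n,B),p(n,C))
shot('side','s2',(150,100,430,300),2.5); shot('top','t2',(160,80,440,290),2.5)
E
```

```text
[-45.  27.  72.  37. 123. 137.] [ 499.74825075 -160.00421963  289.71414396] [179.79875051  55.29170196 -83.13001182] 37.33875797175915 [180.  55. -83.]
base [ 500.64187162 -171.71916492  240.71957182] cap [ 500.48674304 -172.17670338  345.71971669]
side [234.1434385  149.34377008] [231.15973188  93.48233114]
top [254.95211814 261.71606067] [249.11658149 267.1566489 ]
```

View pics/s2.png

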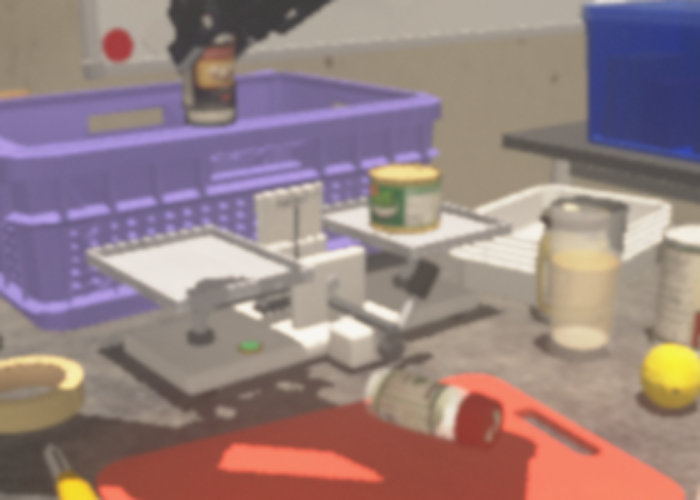

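The jar hangs upright with its base at side pixel (234,147), which matches the prediction. Next I move it over the pan and lower it.

```bash
python3 - <<'E'
from h import *
s=sense();R=Ro.from_euler('xyz',s['tcp_rot'],degrees=True); B=np.array([500.6,-171.9,240.7])
for t in ([522,-60,215],[522,-60,105],[522,-60,96]): print(delta(s['tool_pos']+np.array(t)-B,down(-83,-55)))
x=np.load("arm.npy"); q,e=ik(s['tool_pos']+np.array([522,-60,96])-B,down(-83,-55),x,s['joint_pos']);print(q.round(),e)
E
```

```text
(array([-0.1013, -0.0878,  0.2594]), array([ 0.0005,  0.001 , -0.0002]), np.float64(0.41783346277988204))
(array([ 0.125 , -0.0886,  0.4156]), array([ 0.0005,  0.001 , -0.0002]), np.float64(0.41783346277988204))
(array([ 0.1435, -0.0886,  0.4284]), array([ 0.0005,  0.001 , -0.0002]), np.float64(0.41783346277988204))
[-36.  29.  86.  38. 106. 133.] 1.815578798414208e-10
```

>>> {"name": "carry_out", "arguments": {
  "increments": [-0.034,-0.03,0.087,0,0,0,-0.7,-0.068,-0.059,0.173,0,0,0,-0.7,-0.101,-0.088,0.259,0.0005,0.001,0,-0.7,-0.045,-0.088,0.298,0.0005,0.001,0,-0.7,0.012,-0.088,0.338,0.0005,0.001,0,-0.7,0.068,-0.088,0.377,0.0005,0.001,0,-0.7,0.107,-0.0886,0.404,0.0005,0.001,0,-0.7,0.125,-0.0886,0.4156,0.0005,0.001,0,-0.7,0.125,-0.0886,0.4156,0.0005,0.001,0,-0.7,0.125,-0.0886,0.4156,0.0005,0.001,0,-0.7]
}}

```text
time: 10.3
tool_pos: [522.0, -49.5, 155.7]
tcp_rot: [-179.5, 54.6, -82.4]
ft_force: [-0.6, -0.5, -2.2]
finger_gap: 37.9
grip_force: 65.6
```

>>> {"name": "carry_out", "arguments": {
  "increments": [0.003,0,0.002,0,0,0,-0.7,0.006,0,0.004,0,0,0,-0.7,0.009,0,0.006,0,0,0,-0.7,0.012,0,0.008,0,0,0,-0.7,0.014,0,0.01,0,0,0,-0.7,0.016,0,0.011,0,0,0,-0.7,0.0185,0,0.0128,0,0,0,-0.7,0.0185,0,0.0128,0,0,0,-0.7,0.0185,0,0.0128,0,0,0,-0.7,0.0185,0,0.0128,0,0,0,-0.7]
}}

```text
time: 11.55
tool_pos: [521.5, -49.2, 145.9]
tcp_rot: [-179.6, 54.7, -82.5]
ft_force: [-1.3, 0.5, -0.2]
finger_gap: 37.9
grip_force: 65.7
```

```bash
python3 - <<'E'
from h import *
s=sense();R=Ro.from_euler('xyz',s['tcp_rot'],degrees=True)
bt=np.array([46.96,.45,18.25]);B=s['tool_pos']+R.apply(bt); print(B,s['ft_force'],s['finger_gap'])
print(delta(s['tool_pos']+[0,0,-2.5],s['tcp_rot']))
shot('side','s3',(150,100,430,300),2.5)
E
```

```text
[522.83070664 -61.41205186  97.00165065] [-1.31842665  0.45223118 -0.20162409] 37.87244842026349
(array([0.0051, 0.    , 0.0036]), array([0., 0., 0.]), np.float64(0.0))
```

View pics/s3.png

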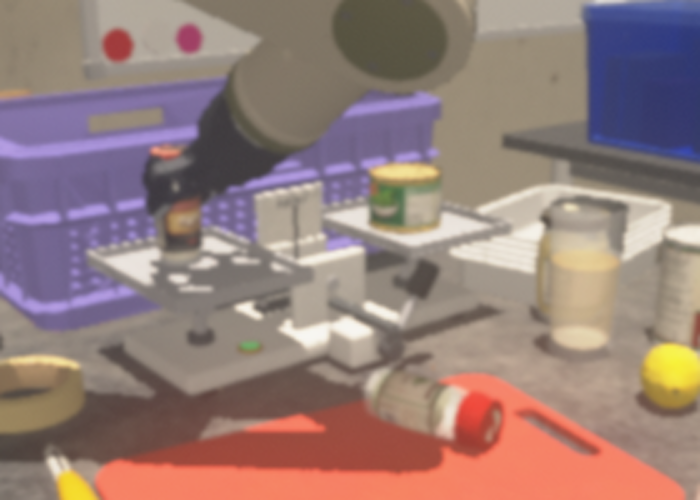

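Contact has begun: the side view shows the jar's base on the pan at crop (180,255). I'll lower 2.5 mm more, release, and retreat along the tool axis.

>>> {"name": "carry_out", "arguments": {
  "increments": [0.0025,0,0.0018,0,0,0,-0.7,0.005,0,0.0036,0,0,0,-0.7,0.005,0,0.0036,0,0,0,-0.7,0.005,0,0.0036,0,0,0,-0.5,0.005,0,0.0036,0,0,0,-0.2,0.005,0,0.0036,0,0,0,0.1,0.005,0,0.0036,0,0,0,0.3,0.005,0,0.0036,0,0,0,0.3,0.005,0,0.0036,0,0,0,0.3,0.005,0,0.0036,0,0,0,0.3]
}}

```text
time: 12.85
tool_pos: [521.6, -49.1, 143.3]
tcp_rot: [-179.6, 54.7, -82.5]
ft_force: [0.6, -0.8, 0.2]
finger_gap: 55.5
grip_force: 0.0
```

>>> {"name": "carry_out", "arguments": {
  "increments": [0.005,0,-0.02,0,0,0,0.3,0.005,0,-0.05,0,0,0,0.3,0.005,0,-0.1,0,0,0,0.3,0.005,0,-0.16,0,0,0,0.3,0.005,0,-0.24,0,0,0,0.3,0.005,0,-0.32,0,0,0,0.3,0.005,0,-0.4,0,0,0,0.6,0.005,0,-0.48,0,0,0,0.6,0.005,0,-0.5,0,0,0,0.6,0.005,0,-0.5,0,0,0,0.6]
}}

```text
time: 14.1
tool_pos: [541.6, -212.6, 257.2]
tcp_rot: [-179.6, 54.7, -82.5]
ft_force: [-0.9, 0.9, 0.1]
finger_gap: 68.2
grip_force: 0.0
```

```bash
python3 - <<'E'
from h import *
s=sense();print(s['joint_pos'].round(),s['tool_pos'],s['tcp_rot'])
print(delta([480,-300,290],down(7,0)))
im=viewer.snapshot('top')[:,:,::-1]; im2=viewer.snapshot('side')[:,:,::-1]
a=cv2.resize(im[180:340,160:440],None,fx=2,fy=2);b=cv2.resize(im2[100:300,150:430],None,fx=2,fy=2)
cv2.imwrite('pics/m1.png',np.vstack([a,b])[:600]) if False else cv2.imwrite('pics/m1.png',np.vstack([cv2.resize(a,(400,229)),cv2.resize(b,(400,286))]))
E
```

```text
[-45.  38.  60.  37. 124. 137.] [ 541.618143   -212.64558038  257.18915785] [-179.56545206   54.65875839  -82.52331915]
(array([ 0.0467,  0.1796, -0.2091]), array([-0.1187,  0.118 , -0.2285]), np.float64(101.96494466287047))
```

View pics/m1.png

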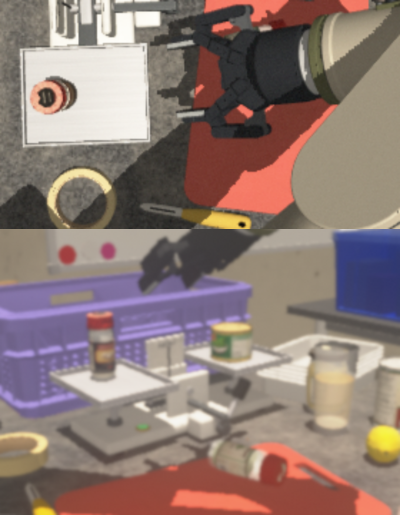

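jar_b stands on the pan. jar_a is next: I unwind first, then take the same approach.

```bash
python3 - <<'E'
from h import *
x=np.load("arm.npy");q=sense()['joint_pos']
print(delta([570,-280,290],down(10,0)))
q,e=ik([570,-280,290],down(10,0),x,q+[0,0,0,-30,0,-90]);print(q.round(),e)
A=np.array([581.8,-280.9]);B=np.array([606.7,-382.7]); g=np.r_[A+(B-A)*58/105,34]
R=down(103.8,35);T=tcp_for_grasp(g,R);a=T-Ro.from_euler('xyz',R,degrees=True).apply([0,0,100])
print(g,T,a); 
for t in(a,T): q,e=ik(t,R,x,q+[0,0,0,10,0,-45]);print(q.round(),e)
E
```

```text
(array([ 0.035 , -0.0499, -0.1943]), array([-0.1226,  0.116 , -0.2359]), np.float64(104.41670571746462))
[-31.  12.  74.  -0.  94.  49.] 5.684341886080802e-14
[ 595.55428571 -337.13238095   34.        ] [ 592.99580463 -326.71611182   18.68185677] [ 606.67752168 -382.41808577  100.5970612 ]
[-45.  63.  30.  19. 117. -55.] 7.958078640513122e-14
[-43.  58.  47.  19. 105. -57.] 5.1159076974727215e-14
```

>>> {"name": "carry_out", "arguments": {
  "increments": [0.0035,-0.005,-0.0194,-0.0123,0.0116,-0.0236,0.6,0.007,-0.01,-0.039,-0.0245,0.0232,-0.0472,0.6,0.0105,-0.015,-0.058,-0.0368,0.0348,-0.0708,0.6,0.014,-0.02,-0.078,-0.049,0.0464,-0.0944,0.6,0.0175,-0.025,-0.097,-0.0613,0.058,-0.118,0.6,0.021,-0.03,-0.117,-0.0736,0.0696,-0.1415,0.6,0.0245,-0.035,-0.136,-0.0858,0.0812,-0.165,0.6,0.028,-0.04,-0.155,-0.098,0.0928,-0.1887,0.6,0.0315,-0.045,-0.175,-0.1103,0.1044,-0.2123,0.6,0.035,-0.05,-0.194,-0.1226,0.116,-0.2359,0.6]
}}

```text
time: 15.45
tool_pos: [570.2, -279.4, 290.2]
tcp_rot: [179.8, -0.1, 10.4]
ft_force: [-0.0, -0.1, -0.2]
finger_gap: 68.2
grip_force: 0.0
```

```bash
python3 - <<'E'
from h import *
s=sense();print(s['joint_pos'].round(),s['tool_pos'])
print(delta([606.7,-382.4,170],down(103.8,35)))
E
```

```text
[-31.  12.  74.  -0.  94.  49.] [ 570.24484788 -279.42766898  290.24840084]
(array([0.0426, 0.2686, 0.3016]), array([ 0.0797,  0.0746, -0.2504]), np.float64(98.33273959544178))
```

>>> {"name": "carry_out", "arguments": {
  "increments": [0.004,0.027,0.03,0.008,0.0075,-0.025,0.6,0.0085,0.054,0.06,0.016,0.015,-0.05,0.6,0.0128,0.081,0.09,0.024,0.0224,-0.075,0.6,0.017,0.107,0.121,0.032,0.03,-0.1,0.6,0.021,0.134,0.151,0.04,0.0373,-0.1252,0.6,0.0256,0.161,0.181,0.0478,0.0448,-0.15,0.6,0.03,0.188,0.211,0.0558,0.0522,-0.1753,0.6,0.034,0.215,0.241,0.0638,0.0597,-0.2,0.6,0.038,0.242,0.271,0.0717,0.067,-0.2254,0.6,0.0426,0.2686,0.3016,0.0797,0.0746,-0.2504,0.6]
}}

```text
time: 16.7
tool_pos: [605.5, -383.0, 169.4]
tcp_rot: [180.0, -35.3, 103.7]
ft_force: [1.0, -0.2, 0.2]
finger_gap: 68.3
grip_force: 0.0
```

```bash
python3 - <<'E'
from h import *
s=sense();print(s['joint_pos'].round(),s['tool_pos'],s['tcp_rot'])
R=down(103.8,35)
print(delta([606.7,-382.4,100.6],R),delta([593,-326.7,18.7],R))
shot('top','t4',(220,110,460,290),2.5)
E
```

```text
[-45.  61.  26.  21. 123. -52.] [ 605.51176336 -382.97267934  169.35116015] [179.99585392 -35.29495972 103.72730117]
(array([-0.0987,  0.0032,  0.1407]), array([ 0.0001, -0.0008, -0.0002]), np.float64(0.30438556733592015)) (array([-0.1   ,  0.003 ,  0.3907]), array([ 0.0001, -0.0008, -0.0002]), np.float64(0.30438556733592015))
```

View pics/t4.png

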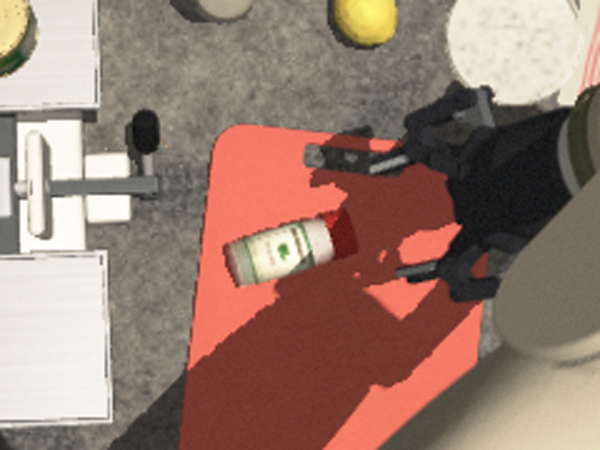

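jar_a hasn't moved; its bottom end at full pixel (313,216) matches the earlier reading. I go in and grip.

>>> {"name": "carry_out", "arguments": {
  "increments": [-0.05,0.0015,0.07,0,0,0,0.6,-0.099,0.003,0.14,0,-0.0008,0,0.6,-0.099,0.003,0.2,0,-0.0008,0,0.6,-0.099,0.003,0.26,0,-0.0008,0,0.6,-0.1,0.003,0.32,0,-0.0008,0,0.6,-0.1,0.003,0.36,0,-0.0008,0,0.6,-0.1,0.003,0.39,0,-0.0008,0,0.6,-0.1,0.003,0.39,0,-0.0008,0,0.6,-0.1,0.003,0.39,0,-0.0008,0,0.2,-0.1,0.003,0.39,0,-0.0008,0,-0.1]
}}

```text
time: 18.0
tool_pos: [594.0, -328.7, 20.8]
tcp_rot: [-180.0, -34.7, 103.4]
ft_force: [-0.1, 0.5, 0.9]
finger_gap: 38.8
grip_force: 20.3
```

>>> {"name": "carry_out", "arguments": {
  "increments": [0,0,0,0,0,0,-0.3,0,0,0,0,0,0,-0.5,0,0,0,0,0,0,-0.7,0,0,0,0,0,0,-0.7,0,0,0,0,0,0,-0.7,0,0,0,0,0,0,-0.7,0,0,0,0,0,0,-0.7,0,0,0,0,0,0,-0.7,0,0,0,0,0,0,-0.7,0,0,0,0,0,0,-0.7],
  "force": 60
}}

```text
time: 19.25
tool_pos: [594.1, -328.8, 20.9]
tcp_rot: [180.0, -34.7, 103.4]
ft_force: [0.8, -2.4, 5.7]
finger_gap: 37.9
grip_force: 60.0
```

```bash
python3 - <<'E'
from h import *
s=sense();p0=s['tool_pos'];print(p0,s['tcp_rot'],s['finger_gap'],s['ft_force'])
R=Ro.from_euler('xyz',s['tcp_rot'],degrees=True)
A=np.array([581.8,-280.9,31]);u=np.array([24.9,-101.8,0]);u/=np.linalg.norm(u)
bt=R.inv().apply(A-p0);ut=R.inv().apply(u);np.save('ja.npy',[bt,ut]);print(bt,ut)
print(delta(p0+[0,0,130],s['tcp_rot']))
E
```

```text
[ 594.0791471  -328.81660398   20.9343999 ] [179.98837495 -34.7374445  103.37945496] 37.915432558985636 [ 0.75927102 -2.35027366  5.74644768]
[46.37830944 -0.86205968 19.90989608] [-0.82175514  0.00648732 -0.56980383]
(array([ 1.852e-01,  1.000e-04, -2.671e-01]), array([0., 0., 0.]), np.float64(0.0))
```

>>> {"name": "carry_out", "arguments": {
  "increments": [0.01,0,-0.014,0,0,0,-0.7,0.03,0,-0.043,0,0,0,-0.7,0.06,0,-0.086,0,0,0,-0.7,0.09,0,-0.128,0,0,0,-0.7,0.12,0,-0.171,0,0,0,-0.7,0.15,0,-0.214,0,0,0,-0.7,0.185,0,-0.267,0,0,0,-0.7,0.185,0,-0.267,0,0,0,-0.7,0.185,0,-0.267,0,0,0,-0.7,0.185,0,-0.267,0,0,0,-0.7]
}}

```text
time: 20.5
tool_pos: [593.2, -327.7, 148.0]
tcp_rot: [-179.8, -35.0, 103.3]
ft_force: [0.4, -0.3, -1.9]
finger_gap: 37.6
grip_force: 59.8
```

```bash
python3 - <<'E'
from h import *
s=sense();print(s['tool_pos'],s['finger_gap'])
print(delta([540,-300,300],down(10,0)))
E
```

```text
[ 593.17387375 -327.68493781  148.04793758] 37.63892742988471
(array([ 0.2979, -0.1143, -0.2549]), array([-0.0792, -0.074 ,  0.2504]), np.float64(98.24259235203034))
```

>>> {"name": "carry_out", "arguments": {
  "increments": [0.03,-0.011,-0.0255,-0.0079,-0.0074,0.025,-0.7,0.06,-0.023,-0.051,-0.0158,-0.0148,0.05,-0.7,0.089,-0.034,-0.076,-0.0238,-0.0222,0.075,-0.7,0.119,-0.046,-0.102,-0.0317,-0.0296,0.1,-0.7,0.149,-0.057,-0.127,-0.0396,-0.037,0.1252,-0.7,0.179,-0.069,-0.153,-0.0475,-0.0444,0.15,-0.7,0.209,-0.08,-0.178,-0.0554,-0.0518,0.1753,-0.7,0.238,-0.091,-0.204,-0.0634,-0.0592,0.2,-0.7,0.268,-0.103,-0.229,-0.0713,-0.0666,0.2254,-0.7,0.298,-0.114,-0.255,-0.0792,-0.074,0.2504,-0.7]
}}

```text
time: 21.75
tool_pos: [539.6, -299.8, 301.0]
tcp_rot: [179.9, 0.0, 9.7]
ft_force: [0.2, 0.1, -1.2]
finger_gap: 37.8
grip_force: 60.0
```

```bash
python3 - <<'E'
from h import *
s=sense();print(s['tool_pos'],s['finger_gap'],s['joint_pos'].round())
print(delta([520,-220,290],down(-83,-55)))
E
```

```text
[ 539.56445983 -299.78312741  301.04425067] 37.83995960870571 [-34.   9.  76.  -0.  95.  47.]
(array([-0.0146, -0.2049,  0.0271]), array([ 0.123 , -0.1172,  0.2355]), np.float64(104.53997424884332))
```

>>> {"name": "carry_out", "arguments": {
  "increments": [-0.0015,-0.02,0.003,0.0123,-0.0117,0.0236,-0.7,-0.003,-0.041,0.005,0.0246,-0.0234,0.0471,-0.7,-0.004,-0.061,0.008,0.0369,-0.0352,0.0707,-0.7,-0.006,-0.082,0.011,0.0492,-0.0469,0.0942,-0.7,-0.007,-0.102,0.014,0.0615,-0.0586,0.1178,-0.7,-0.009,-0.123,0.016,0.0738,-0.0703,0.1413,-0.7,-0.01,-0.143,0.019,0.0861,-0.082,0.1649,-0.7,-0.012,-0.164,0.022,0.0984,-0.0938,0.1884,-0.7,-0.013,-0.184,0.024,0.1107,-0.1055,0.212,-0.7,-0.0146,-0.205,0.027,0.123,-0.1172,0.2355,-0.7]
}}

```text
time: 23.0
tool_pos: [520.3, -220.2, 289.3]
tcp_rot: [179.8, 55.3, -83.1]
ft_force: [-1.0, -0.7, -2.2]
finger_gap: 37.6
grip_force: 60.3
```

```bash
python3 - <<'E'
from h import *
s=sense();bt,ut=np.load('ja.npy');R=Ro.from_euler('xyz',s['tcp_rot'],degrees=True)
B=s['tool_pos']+R.apply(bt);U=R.apply(ut);print('base',B,'u',U,s['finger_gap'],s['ft_force'])
for n in('side','top'): print(n,p(n,B),p(n,B+105*U))
Rt=down(-83,-55);Rr=Ro.from_euler('xyz',Rt,degrees=True); print(Rr.apply(ut))
for t in ([522,-134,215],[522,-134,105],[522,-134,95]): print(delta(np.array(t)-Rr.apply(bt),Rt))
shot('side','s5',(170,80,410,270),2.5)
E
```

```text
base [ 522.28360496 -230.13609257  239.88044199] u [-4.65697834e-03 -5.74344211e-04  9.99988991e-01] 37.6384371697162 [-0.97839362 -0.70120546 -2.18619836]
side [259.62652014 152.50606671] [257.44156766  94.18448132]
top [290.19160095 247.839471  ] [290.18913351 251.11111594]
[-0.00699754  0.00375865  0.99996845]
(array([-0.0851, -0.0286,  0.232 ]), array([ 0.0002,  0.0007, -0.0002]), np.float64(0.2834729733012203))
(array([ 0.1409, -0.0291,  0.3887]), array([ 0.0002,  0.0007, -0.0002]), np.float64(0.2834729733012203))
(array([ 0.1614, -0.0291,  0.403 ]), array([ 0.0002,  0.0007, -0.0002]), np.float64(0.2834729733012203))
```

View pics/s5.png

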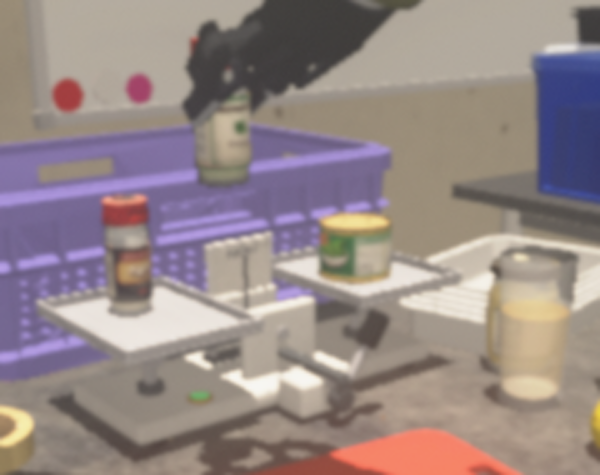

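jar_a is upright, with its base at side pixel (259,153) as predicted. jar_b stands on the pan with its base at crop (131,308).

>>> {"name": "carry_out", "arguments": {
  "increments": [-0.028,-0.01,0.077,0,0,0,-0.7,-0.057,-0.019,0.155,0,0,0,-0.7,-0.085,-0.0286,0.232,0,0.0007,0,-0.7,-0.03,-0.029,0.27,0,0.0007,0,-0.7,0.03,-0.029,0.312,0,0.0007,0,-0.7,0.09,-0.029,0.353,0,0.0007,0,-0.7,0.125,-0.029,0.378,0,0.0007,0,-0.7,0.141,-0.029,0.3887,0,0.0007,0,-0.7,0.141,-0.029,0.3887,0,0.0007,0,-0.7,0.141,-0.029,0.3887,0,0.0007,0,-0.7]
}}

```text
time: 24.3
tool_pos: [520.6, -125.2, 156.2]
tcp_rot: [-179.6, 54.7, -82.4]
ft_force: [-0.1, -0.2, -1.0]
finger_gap: 37.7
grip_force: 60.5
```

>>> {"name": "carry_out", "arguments": {
  "increments": [0.003,0,0.002,0,0,0,-0.7,0.006,0,0.004,0,0,0,-0.7,0.009,0,0.006,0,0,0,-0.7,0.012,0,0.008,0,0,0,-0.7,0.015,0,0.0105,0,0,0,-0.7,0.018,0,0.0125,0,0,0,-0.7,0.0195,0,0.0135,0,0,0,-0.7,0.0205,0,0.0143,0,0,0,-0.7,0.0205,0,0.0143,0,0,0,-0.7,0.0205,0,0.0143,0,0,0,-0.7]
}}

```text
time: 25.55
tool_pos: [520.1, -124.7, 145.3]
tcp_rot: [-179.8, 54.8, -82.5]
ft_force: [-0.9, -0.8, -2.1]
finger_gap: 37.8
grip_force: 60.4
```

```bash
python3 - <<'E'
from h import *
s=sense();bt,ut=np.load('ja.npy');R=Ro.from_euler('xyz',s['tcp_rot'],degrees=True)
print(s['tool_pos']+R.apply(bt),s['ft_force'],s['wrist_torque'],s['finger_gap'])
E
```

```text
[ 522.42386749 -135.00162698   95.953313  ] [-0.94471556 -0.78271117 -2.06589939] [-0.54069659  0.02997657  0.04211491] 37.80824391753156
```

>>> {"name": "carry_out", "arguments": {
  "increments": [0.001,0,0.0007,0,0,0,-0.7,0.002,0,0.0014,0,0,0,-0.7,0.003,0,0.0021,0,0,0,-0.7,0.004,0,0.0028,0,0,0,-0.7,0.005,0,0.0036,0,0,0,-0.7,0.005,0,0.0036,0,0,0,-0.7,0.005,0,0.0036,0,0,0,-0.7,0.005,0,0.0036,0,0,0,-0.7,0.005,0,0.0036,0,0,0,-0.7,0.005,0,0.0036,0,0,0,-0.7]
}}

```text
time: 26.8
tool_pos: [520.2, -124.7, 142.8]
tcp_rot: [-179.8, 54.8, -82.5]
ft_force: [-1.2, 0.8, 2.9]
finger_gap: 37.7
grip_force: 60.5
```

>>> {"name": "carry_out", "arguments": {
  "increments": [0,0,0,0,0,0,-0.5,0,0,0,0,0,0,-0.2,0,0,0,0,0,0,0.1,0,0,0,0,0,0,0.3,0,0,0,0,0,0,0.3,0,0,0,0,0,0,0.3,0,0,0,0,0,0,0.3,0,0,-0.01,0,0,0,0.3,0,0,-0.04,0,0,0,0.3,0,0,-0.08,0,0,0,0.3]
}}

```text
time: 28.05
tool_pos: [523.5, -151.4, 161.9]
tcp_rot: [-179.8, 54.8, -82.5]
ft_force: [0.5, 0.4, 0.6]
finger_gap: 55.6
grip_force: 0.0
```

>>> {"name": "carry_out", "arguments": {
  "increments": [0,0,-0.08,0,0,0,0.3,0,0,-0.16,0,0,0,0.3,0,0,-0.24,0,0,0,0.3,0,0,-0.32,0,0,0,0.3,0,0,-0.4,0,0,0,0.3,0,0,-0.42,0,0,0,0,0,0,-0.42,0,0,0,-0.5,0,0,-0.42,0,0,0,-1,0,0,-0.42,0,0,0,-1,0,0,-0.42,0,0,0,-1]
}}

```text
time: 29.3
tool_pos: [540.6, -286.2, 258.0]
tcp_rot: [-179.8, 54.8, -82.5]
ft_force: [-0.1, -0.7, 0.5]
finger_gap: 0.1
grip_force: 0.0
```

```bash
python3 - <<'E'
from h import *
s=sense();x=np.load('arm.npy');print(s['tool_pos'],s['tcp_rot'],s['joint_pos'].round(),s['finger_gap'])
# lever waypoints, tool down yaw 10, tcp z 72 (knob 84 high, ±17)
q=s['joint_pos']
R=down(10,0)
for t in ([640,-290,250],[740,-211,200],[740,-211,72],[590,-211,72]):
    q,e=ik(t,R,x,q); print(q.round(),e)
print(delta([640,-290,260],R))
im=viewer.snapshot('top')[:,:,::-1][130:340,160:440]; im2=viewer.snapshot('side')[:,:,::-1][100:300,170:450]
cv2.imwrite('pics/m2.png',np.vstack([cv2.resize(im,(400,300)),cv2.resize(im2,(400,286))]))
E
```

```text
[ 540.6161047  -286.15700662  257.99255365] [-179.8054978    54.8003434   -82.49596791] [-49.  47.  47.  36. 129. 136.] 0.1237224262308316
[-29.  23.  65.  -0.  92.  51.] 1.7353158909827472e-10
[-20.  35.  54.   0.  91.  60.] 2.2464519133791327e-11
[-20.  40.  61.   0.  79.  60.] 1.2391865311656148e-12
[-24.  19.  90.  -0.  72.  56.] 2.139813659596257e-10
(array([ 0.0201, -0.2452, -0.0364]), array([-0.1224,  0.1164, -0.2355]), np.float64(104.32959338815466))
```

View pics/m2.png

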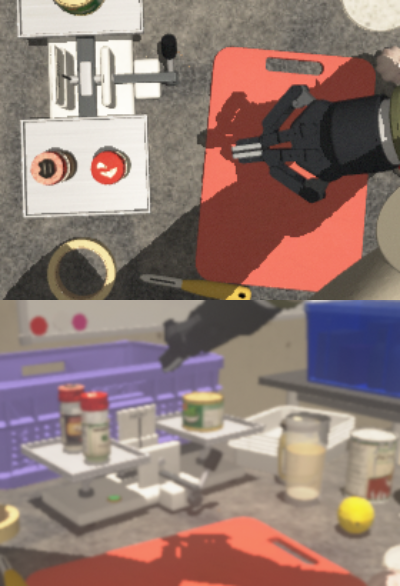

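Both jars stand on the pan: caps at crop (53,165) and (109,167) in the top view. The lever knob is at (168,46), still locked. I unwind and go to the far side of the knob with the fingers closed.

>>> {"name": "carry_out", "arguments": {
  "increments": [0.002,-0.0245,-0.0036,-0.0122,0.0116,-0.0236,-1,0.004,-0.049,-0.0073,-0.0245,0.0233,-0.0471,-1,0.006,-0.0736,-0.011,-0.0367,0.0349,-0.0707,-1,0.008,-0.098,-0.0146,-0.049,0.0466,-0.0942,-1,0.01,-0.1226,-0.018,-0.0612,0.0582,-0.1178,-1,0.012,-0.147,-0.022,-0.0734,0.0698,-0.1413,-1,0.014,-0.172,-0.0255,-0.0857,0.0815,-0.1649,-1,0.016,-0.196,-0.029,-0.0979,0.0931,-0.1884,-1,0.018,-0.221,-0.033,-0.1102,0.1048,-0.212,-1,0.02,-0.245,-0.0364,-0.1224,0.1164,-0.2355,-1]
}}

```text
time: 30.65
tool_pos: [640.6, -290.2, 260.9]
tcp_rot: [179.8, -0.2, 10.3]
ft_force: [0.6, -1.0, -0.3]
finger_gap: 0.3
grip_force: 0.0
```

```bash
python3 - <<'E'
from h import *
s=sense();x=np.load('arm.npy');print(s['tool_pos'],s['joint_pos'].round())
print(delta([745,-216,220],down(91,0)))
E
```

```text
[ 640.61028573 -290.2236799   260.87909527] [-29.  23.  64.  -0.  93.  51.]
(array([ 0.2896, -0.1363,  0.1025]), array([ 0.0009,  0.    , -0.2242]), np.float64(80.70449116429481))
```

>>> {"name": "carry_out", "arguments": {
  "increments": [0.03,-0.014,0.01,0,0,-0.0249,-1,0.06,-0.028,0.02,0,0,-0.05,-1,0.1,-0.045,0.03,0,0,-0.0747,-1,0.14,-0.063,0.045,0,0,-0.1,-1,0.18,-0.083,0.06,0,0,-0.1245,-1,0.22,-0.1,0.075,0,0,-0.15,-1,0.26,-0.12,0.09,0,0,-0.1743,-1,0.29,-0.136,0.1025,0,0,-0.2,-1,0.29,-0.136,0.1025,0,0,-0.2242,-1,0.29,-0.136,0.1025,0,0,-0.2242,-1]
}}

```text
time: 31.9
tool_pos: [744.8, -216.7, 219.0]
tcp_rot: [-180.0, 0.0, 90.6]
ft_force: [0.3, -0.5, 0.6]
finger_gap: -0.0
grip_force: 0.0
```

>>> {"name": "carry_out", "arguments": {
  "increments": [0,0,0.05,0,0,0,-1,0,0,0.1,0,0,0,-1,0,0,0.15,0,0,0,-1,0,0,0.2,0,0,0,-1,0,0,0.25,0,0,0,-1,0,0,0.3,0,0,0,-1,0,0,0.34,0,0,0,-1,0,0,0.362,0,0,0,-1,0,0,0.362,0,0,0,-1,0,0,0.362,0,0,0,-1]
}}

```text
time: 33.15
tool_pos: [745.5, -217.4, 75.6]
tcp_rot: [179.9, 0.1, 90.7]
ft_force: [0.1, -0.2, -0.5]
finger_gap: 0.2
grip_force: 0.0
```

```bash
python3 - <<'E'
from h import *
s=sense();print(s['tool_pos'],s['tcp_rot'],s['ft_force'])
print(delta(s['tool_pos']+[-100,0,0],s['tcp_rot']))
shot('side','s6',(220,120,400,280),3)
E
```

```text
[ 745.49570372 -217.38848847   75.62304207] [1.79889047e+02 7.83940635e-02 9.06733513e+01] [ 0.05601269 -0.22427693 -0.4851621 ]
(array([ 0.0029, -0.25  , -0.0005]), array([0., 0., 0.]), np.float64(0.0))
```

View pics/s6.png

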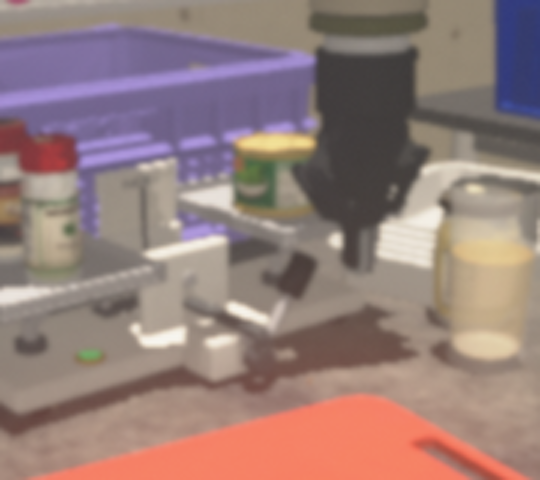

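The closed fingers at crop (360,255) are behind the knob at (297,275), clear of the pan. I push toward −x.

>>> {"name": "carry_out", "arguments": {
  "increments": [0,-0.04,0,0,0,0,-1,0,-0.075,0,0,0,0,-1,0,-0.1,0,0,0,0,-1,0,-0.125,0,0,0,0,-1,0,-0.15,0,0,0,0,-1,0,-0.175,0,0,0,0,-1,0,-0.2,0,0,0,0,-1,0,-0.22,0,0,0,0,-1,0,-0.22,0,0,0,0,-1,0,-0.22,0,0,0,0,-1]
}}

```text
time: 34.45
tool_pos: [656.3, -217.9, 73.7]
tcp_rot: [-179.9, 0.0, 90.7]
ft_force: [0.9, 0.4, 0.4]
finger_gap: 0.1
grip_force: 0.0
```

```bash
python3 - <<'E'
from h import *
s=sense();print(s['tool_pos'],s['ft_force'])
im=viewer.snapshot('top')[:,:,::-1][80:290,160:440]; im2=viewer.snapshot('side')[:,:,::-1][100:300,170:450]
cv2.imwrite('pics/m3.png',np.vstack([cv2.resize(im,(400,300)),cv2.resize(im2,(400,286))]))
E
```

```text
[ 656.27102002 -217.87454856   73.66776266] [0.86395782 0.42567343 0.39502292]
```

View pics/m3.png

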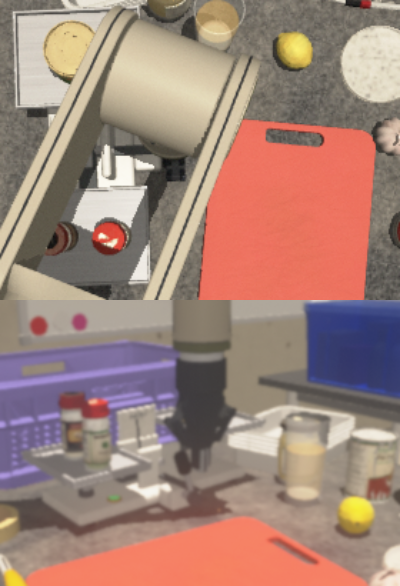

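The lever is past upright, with the knob just left of the fingers at crop (182,462). I push on in small steps.

>>> {"name": "carry_out", "arguments": {
  "increments": [0,-0.006,0,0,0,0,-1,0,-0.012,0,0,0,0,-1,0,-0.018,0,0,0,0,-1,0,-0.022,0,0,0,0,-1,0,-0.026,0,0,0,0,-1,0,-0.03,0,0,0,0,-1,0,-0.03,0,0,0,0,-1,0,-0.03,0,0,0,0,-1,0,-0.03,0,0,0,0,-1,0,-0.03,0,0,0,0,-1]
}}

```text
time: 35.8
tool_pos: [644.8, -218.4, 74.4]
tcp_rot: [180.0, 0.0, 90.7]
ft_force: [0.2, -0.3, 0.8]
finger_gap: -0.3
grip_force: 0.1
```

>>> {"name": "carry_out", "arguments": {
  "increments": [0,-0.003,0,0,0,0,-1,0,-0.006,0,0,0,0,-1,0,-0.009,0,0,0,0,-1,0,-0.012,0,0,0,0,-1,0,-0.015,0,0,0,0,-1,0,-0.015,0,0,0,0,-1,0,-0.015,0,0,0,0,-1,0,-0.015,0,0,0,0,-1,0,-0.015,0,0,0,0,-1,0,-0.015,0,0,0,0,-1]
}}

```text
time: 37.05
tool_pos: [638.8, -218.4, 74.4]
tcp_rot: [180.0, 0.0, 90.7]
ft_force: [0.3, 0.1, 0.7]
finger_gap: -0.3
grip_force: 0.1
```

>>> {"name": "carry_out", "arguments": {
  "increments": [0,-0.003,0,0,0,0,-1,0,-0.006,0,0,0,0,-1,0,-0.009,0,0,0,0,-1,0,-0.012,0,0,0,0,-1,0,-0.015,0,0,0,0,-1,0,-0.015,0,0,0,0,-1,0,-0.015,0,0,0,0,-1,0,-0.015,0,0,0,0,-1,0,-0.015,0,0,0,0,-1,0,-0.015,0,0,0,0,-1]
}}

```text
time: 38.3
tool_pos: [635.3, -218.9, 76.0]
tcp_rot: [179.7, 0.1, 90.7]
ft_force: [9.3, -1.1, -0.5]
finger_gap: -0.1
grip_force: 3.9
```

```bash
python3 - <<'E'
from h import *
s=sense();print(s['tool_pos'],s['ft_force'])
c=np.array([647,-89]);
for y,a in((125,.11),(-125,-.11),(125,0),(-125,0)):
    P=np.r_[c+[-y,-.02*y],0]; P[2]=100-np.sign(y)*125*np.sin(abs(a)); print('side',y,a,p('side',P+[-60,-85,0]))
shot('side','s7',(190,120,400,280),2.8)
E
```

```text
[ 635.25275708 -218.91986271   75.95380743] [ 9.31943101 -1.13258993 -0.49622764]
side 125 0.11 [222.70074984 228.08149908]
side -125 -0.11 [315.85702136 192.88922115]
side 125 0 [222.26880183 221.70334881]
side -125 0 [315.790271  198.4889866]
```

View pics/s7.png

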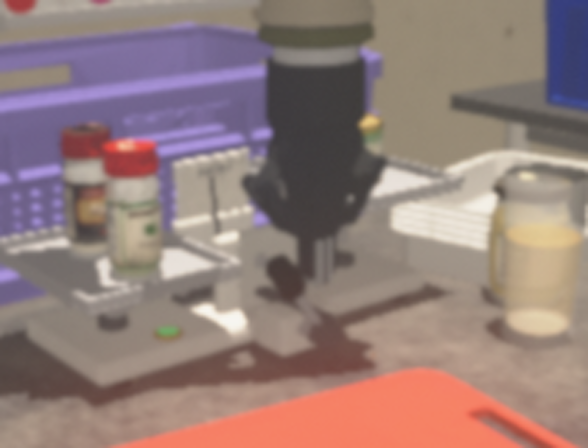

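The force rose to 9 N at the stop. The empty pan has sunk (near corner at full pixel (224,227), predicted (223,228)) and the tin's pan is up. Next I back off, hop over the knob and push it back.

>>> {"name": "carry_out", "arguments": {
  "increments": [0,0.03,0,0,0,0,-1,0,0.03,0,0,0,0,-1,0,0.03,-0.1,0,0,0,-1,0,0.03,-0.2,0,0,0,-1,0,0.03,-0.29,0,0,0,-1,0,-0.08,-0.29,0,0,0,-1,-0.015,-0.15,-0.29,0,0,0,-1,-0.015,-0.185,-0.29,0,0,0,-1,-0.015,-0.185,-0.29,0,0,0,-1,-0.015,-0.185,-0.29,0,0,0,-1]
}}

```text
time: 39.6
tool_pos: [559.2, -225.2, 190.3]
tcp_rot: [180.0, 0.0, 90.7]
ft_force: [0.6, 0.2, -0.0]
finger_gap: -0.2
grip_force: 0.0
```

>>> {"name": "carry_out", "arguments": {
  "increments": [0,0,0.05,0,0,0,-1,0,0,0.1,0,0,0,-1,0,0,0.15,0,0,0,-1,0,0,0.2,0,0,0,-1,0,0,0.24,0,0,0,-1,0,0,0.27,0,0,0,-1,0,0,0.29,0,0,0,-1,0,0,0.29,0,0,0,-1,0,0,0.29,0,0,0,-1,0,0,0.29,0,0,0,-1]
}}

```text
time: 40.85
tool_pos: [559.5, -225.7, 75.3]
tcp_rot: [179.9, 0.1, 90.7]
ft_force: [0.2, -0.0, 0.8]
finger_gap: 0.2
grip_force: 0.0
```

>>> {"name": "carry_out", "arguments": {
  "increments": [0.015,0.02,0,0,0,0,-1,0.018,0.04,0,0,0,0,-1,0.018,0.065,0,0,0,0,-1,0.018,0.09,0,0,0,0,-1,0.018,0.115,0,0,0,0,-1,0.018,0.14,0,0,0,0,-1,0.018,0.165,0,0,0,0,-1,0.018,0.19,0,0,0,0,-1,0.018,0.215,0,0,0,0,-1,0.018,0.215,0,0,0,0,-1]
}}

```text
time: 42.1
tool_pos: [645.8, -216.9, 74.0]
tcp_rot: [179.9, 0.0, 90.7]
ft_force: [0.4, 0.4, -0.1]
finger_gap: 0.0
grip_force: 0.0
```

>>> {"name": "carry_out", "arguments": {
  "increments": [0,0.006,0,0,0,0,-1,0,0.01,0,0,0,0,-1,0,0.014,0,0,0,0,-1,0,0.018,0,0,0,0,-1,0,0.022,0,0,0,0,-1,0,0.025,0,0,0,0,-1,0,0.028,0,0,0,0,-1,0,0.03,0,0,0,0,-1,0,0.03,0,0,0,0,-1,0,0.03,0,0,0,0,-1]
}}

```text
time: 43.35
tool_pos: [657.0, -217.1, 74.6]
tcp_rot: [179.9, 0.1, 90.7]
ft_force: [-3.1, -0.5, -0.8]
finger_gap: -0.0
grip_force: 0.9
```

>>> {"name": "carry_out", "arguments": {
  "increments": [0,0.003,0,0,0,0,-1,0,0.006,0,0,0,0,-1,0,0.009,0,0,0,0,-1,0,0.012,0,0,0,0,-1,0,0.015,0,0,0,0,-1,0,0.017,0,0,0,0,-1,0,0.017,0,0,0,0,-1,0,0.017,0,0,0,0,-1,0,0.017,0,0,0,0,-1,0,0.017,0,0,0,0,-1]
}}

```text
time: 44.6
tool_pos: [663.8, -217.0, 74.5]
tcp_rot: [180.0, 0.0, 90.7]
ft_force: [-2.2, 0.3, 0.3]
finger_gap: 0.1
grip_force: 0.7
```

>>> {"name": "carry_out", "arguments": {
  "increments": [0,0.002,0,0,0,0,-1,0,0.004,0,0,0,0,-1,0,0.006,0,0,0,0,-1,0,0.008,0,0,0,0,-1,0,0.01,0,0,0,0,-1,0,0.011,0,0,0,0,-1,0,0.011,0,0,0,0,-1,0,0.011,0,0,0,0,-1,0,0.011,0,0,0,0,-1,0,0.011,0,0,0,0,-1]
}}

```text
time: 45.85
tool_pos: [665.4, -217.0, 73.8]
tcp_rot: [-179.7, -0.0, 90.7]
ft_force: [-16.0, -0.4, 5.6]
finger_gap: 0.1
grip_force: 7.9
```

The stop is reached at −16 N. I back off, rise and look.

>>> {"name": "carry_out", "arguments": {
  "increments": [0,-0.02,0,0,0,0,-1,0,-0.04,0,0,0,0,-1,0,-0.05,-0.02,0,0,0,-1,0,-0.05,-0.14,0,0,0,-1,0,-0.05,-0.28,0,0,0,-1,0,-0.05,-0.42,0,0,0,-0.5,-0.2,-0.05,-0.56,0,0,0,0.2,-0.3,-0.05,-0.6,0,0,0,0.6,-0.3,-0.05,-0.6,0,0,0,0.6,-0.3,-0.05,-0.6,0,0,0,0.6]
}}

```text
time: 47.1
tool_pos: [649.4, -338.4, 316.0]
tcp_rot: [179.8, 0.1, 90.6]
ft_force: [0.9, 0.2, 0.6]
finger_gap: 68.2
grip_force: 0.0
```

```bash
python3 - <<'E'
from h import *
s=sense();print(s['tool_pos'],s['tcp_rot'],s['ft_force'])
im=viewer.snapshot('top')[:,:,::-1][80:340,160:440]; im2=viewer.snapshot('side')[:,:,::-1][120:280,180:404]
cv2.imwrite('pics/m4.png',np.hstack([cv2.resize(im,(420,390)),cv2.resize(im2,(380,271))[:390] if 0 else cv2.copyMakeBorder(cv2.resize(im2,(380,271)),0,119,0,0,0)]))
E
```

```text
[ 649.39978546 -338.42254092  315.97986918] [1.79848268e+02 1.18792764e-01 9.05674308e+01] [0.88980971 0.218069   0.60388961]
```

View pics/m4.png

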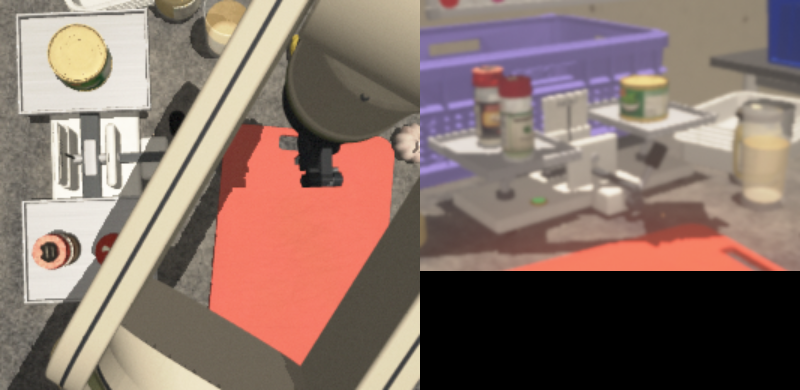

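The lever is back against the locked stop, the beam is level, and the tin and both jars are standing. I've used my picture views, so from here I measure numerically. First, the cap positions and where each must go.

```bash
python3 - <<'E'
from h import *
print('b pred px',p('top',np.array([522.8,-61.4,200])),'a',p('top',np.array([522.4,-135,200])))
im=viewer.snapshot('top');hsv=cv2.cvtColor(im,cv2.COLOR_RGB2HSV)
m=((hsv[...,0]<8)|(hsv[...,0]>172))&(hsv[...,1]>110)&(hsv[...,2]>70)
# jar a from earlier unobstructed picture in m2
old=cv2.imread('pics/m2.png')[:300];old=cv2.resize(old,(280,210),interpolation=cv2.INTER_AREA)
h2=cv2.cvtColor(old,cv2.COLOR_BGR2HSV);m2=((h2[...,0]<8)|(h2[...,0]>172))&(h2[...,1]>110)&(h2[...,2]>70)
for nm,M,ox,oy in(('now',m,0,0),('m2',m2,160,130)):
    n,l,st,c=cv2.connectedComponentsWithStats(M.astype(np.uint8))
    for i in range(1,n):
        if st[i,4]>40: print(nm,st[i][:2]+[ox,oy],st[i][2:],c[i]+[ox,oy])
print(delta([522,-136,330],down(90.7)),sense()['joint_pos'].round())
E
```

```text
b pred px [193.55358284 248.45059599] a [235.64312925 247.89476155]
now [299 163] [  124   160 12933] [354.76610222 235.6997603 ]
now [193 236] [14 23 74] [202.         245.85135135]
now [224 236] [12 18 98] [228.13265306 243.18367347]
m2 [297 163] [  126   172 13260] [351.85196078 256.17850679]
m2 [356 204] [ 19  18 105] [363.99047619 212.48571429]
m2 [349 229] [15  5 51] [357.1372549  231.56862745]
m2 [196 236] [11 23 64] [202.609375 246.34375 ]
m2 [224 236] [ 24  23 380] [235.26842105 246.61578947]
m2 [360 243] [ 22  13 110] [369.9 248.9]
(array([ 0.5031, -0.3122, -0.0403]), array([-0.    , -0.    ,  0.0001]), np.float64(0.04042388401324584)) [-31.  28.  52.  -0. 100. -32.]
```

>>> {"name": "carry_out", "arguments": {
  "increments": [0.06,-0.035,-0.02,0,0,0,0.6,0.13,-0.08,-0.035,0,0,0,0.6,0.21,-0.13,-0.035,0,0,0,0.6,0.29,-0.18,-0.035,0,0,0,0.6,0.37,-0.23,-0.035,0,0,0,0.6,0.44,-0.275,-0.035,0,0,0,0.6,0.49,-0.3,-0.035,0,0,0,0.6,0.505,-0.308,-0.035,0,0,0,0.6,0.505,-0.308,-0.035,0,0,0,0.6,0.505,-0.308,-0.035,0,0,0,0.6]
}}

```text
time: 48.5
tool_pos: [524.0, -136.8, 328.0]
tcp_rot: [180.0, 0.0, 90.7]
ft_force: [0.1, -0.2, 0.7]
finger_gap: 68.5
grip_force: 0.0
```

```bash
python3 - <<'E'
from h import *
s=sense();print(s['tool_pos'],s['tcp_rot'],s['joint_pos'].round())
print(delta([524,-135,150],down(90.7)))
im=viewer.snapshot('side');hsv=cv2.cvtColor(im,cv2.COLOR_RGB2HSV)
m=((hsv[...,0]<8)|(hsv[...,0]>172))&(hsv[...,1]>110)&(hsv[...,2]>60)
n,l,st,c=cv2.connectedComponentsWithStats(m.astype(np.uint8))
for i in range(1,n):
    if st[i,4]>30: print(st[i],c[i])
for P in ([524,-135,192],[524,-60,192]): print(p('side',np.array(P)))
E
```

```text
[ 523.97824378 -136.77990318  327.97228081] [1.79997483e+02 4.96089199e-02 9.06666091e+01] [-20.  -3.  86.  -0.  97. -21.]
(array([4.800e-03, 1.000e-04, 4.449e-01]), array([ 0.    ,  0.0001, -0.0001]), np.float64(0.05985199430124509))
[192 112  11  12 105] [196.73333333 117.6952381 ]
[542 156  14  18 131] [547.84732824 164.39694656]
[212 161  33  16 321] [229.03115265 169.01246106]
[428 225  14  13 112] [434.21428571 229.98214286]
[  188   251   241   126 19141] [308.51517685 312.61266392]
[486 260  17  11  83] [492.84337349 264.63855422]
[236.52023146 168.91675017]
[219.91879327 163.30662093]
```

>>> {"name": "carry_out", "arguments": {
  "increments": [0.005,0,0.06,0,0,0,0.6,0.005,0,0.13,0,0,0,0.6,0.005,0,0.2,0,0,0,0.6,0.005,0,0.27,0,0,0,0.6,0.005,0,0.33,0,0,0,0.6,0.005,0,0.38,0,0,0,0.6,0.005,0,0.42,0,0,0,0.6,0.005,0,0.445,0,0,0,0.6,0.005,0,0.445,0,0,0,0.6,0.005,0,0.445,0,0,0,0.6]
}}

```text
time: 49.8
tool_pos: [524.4, -134.7, 151.2]
tcp_rot: [179.9, 0.1, 90.7]
ft_force: [0.4, 0.3, -0.1]
finger_gap: 68.1
grip_force: 0.0
```

>>> {"name": "carry_out", "arguments": {
  "increments": [0,0,0,0,0,0,0.4,0,0,0,0,0,0,0.2,0,0,0,0,0,0,0,0,0,0,0,0,0,-0.1,0,0,0,0,0,0,-0.2,0,0,0,0,0,0,-0.4,0,0,0,0,0,0,-0.7,0,0,0,0,0,0,-0.7,0,0,0,0,0,0,-0.7,0,0,0,0,0,0,-0.7],
  "force": 50
}}

```text
time: 51.05
tool_pos: [523.8, -134.6, 150.3]
tcp_rot: [180.0, 0.0, 90.7]
ft_force: [-0.6, 0.4, 2.2]
finger_gap: 40.3
grip_force: 50.0
```

>>> {"name": "carry_out", "arguments": {
  "increments": [0,0,-0.005,0,0,0,-0.7,0,0,-0.02,0,0,0,-0.7,0,0,-0.05,0,0,0,-0.7,0,0,-0.1,0,0,0,-0.7,0,0,-0.16,0,0,0,-0.7,0,0,-0.22,0,0,0,-0.7,0,0,-0.25,0,0,0,-0.7,0,0,-0.26,0,0,0,-0.7,0,0,-0.26,0,0,0,-0.7,0,0,-0.26,0,0,0,-0.7]
}}

```text
time: 52.3
tool_pos: [523.3, -134.3, 253.2]
tcp_rot: [-179.9, 0.0, 90.7]
ft_force: [-0.6, -0.8, -1.7]
finger_gap: 39.7
grip_force: 50.5
```

```bash
cat >> h.py <<'E'
def board():
    im=viewer.snapshot('top');hsv=cv2.cvtColor(im,cv2.COLOR_RGB2HSV)
    m=(((hsv[...,0]<9)|(hsv[...,0]>172))&(hsv[...,1]>110)&(hsv[...,2]>50)).astype(np.uint8)
    n,l,st,c=cv2.connectedComponentsWithStats(m); i=1+st[1:,4].argmax()
    pts=np.argwhere(l==i)[:,::-1]; W=np.array([w('top',u,v,10)[:2] for u,v in pts[::7]],np.float32)
    return cv2.minAreaRect(W), st[i], m
E
python3 - <<'E'
from h import *
s=sense();print(s['tool_pos'],s['finger_gap'],s['ft_force'])
b,st,m=board();print(b,st); print(cv2.boxPoints(b))
print(delta([560,-345,255],down(90.7)))
E
```

```text
[ 523.27971015 -134.27536468  253.15512298] 39.72272619032956 [-0.63750689 -0.76122981 -1.73840905]
((510.321044921875, -380.5729064941406), (249.81837463378906, 359.51300048828125), 83.52088928222656) [  296   163   127   173 18574]
[[ 317.61777 -484.4004 ]
 [ 674.8346  -524.9682 ]
 [ 703.0243  -276.74542]
 [ 345.8075  -236.17761]]
(array([-0.5279,  0.0855, -0.0046]), array([-0.0002,  0.    , -0.0001]), np.float64(0.07907434644090144))
```

The board has shifted slightly: its centre is now (510,−381), and its measured size is 250 × 360 as expected. jar_a goes to (560,−365).

>>> {"name": "carry_out", "arguments": {
  "increments": [-0.03,0.005,0,0,0,0,-0.7,-0.09,0.015,0,0,0,0,-0.7,-0.17,0.028,0,0,0,0,-0.7,-0.25,0.04,0,0,0,0,-0.7,-0.33,0.053,0,0,0,0,-0.7,-0.42,0.068,0,0,0,0,-0.7,-0.5,0.08,0,0,0,0,-0.7,-0.56,0.085,0,0,0,0,-0.7,-0.578,0.085,0,0,0,0,-0.7,-0.578,0.085,0,0,0,0,-0.7]
}}

```text
time: 53.6
tool_pos: [560.2, -365.5, 253.9]
tcp_rot: [-180.0, 0.0, 90.6]
ft_force: [0.5, -0.0, -2.5]
finger_gap: 40.1
grip_force: 50.6
```

>>> {"name": "carry_out", "arguments": {
  "increments": [0,0,0.04,0,0,0,-0.7,0,0,0.11,0,0,0,-0.7,0,0,0.18,0,0,0,-0.7,0,0,0.25,0,0,0,-0.7,0,0,0.32,0,0,0,-0.7,0,0,0.38,0,0,0,-0.7,0,0,0.42,0,0,0,-0.7,0,0,0.435,0,0,0,-0.7,0,0,0.445,0,0,0,-0.7,0,0,0.445,0,0,0,-0.7]
}}

```text
time: 54.85
tool_pos: [561.0, -365.6, 77.2]
tcp_rot: [179.9, 0.1, 90.7]
ft_force: [-0.4, 0.4, -1.8]
finger_gap: 39.8
grip_force: 50.6
```

```bash
python3 - <<'E'
from h import *
s=sense();print(s['tool_pos'],s['finger_gap'],s['ft_force'],s['wrist_torque'])
b,st,m=board();print(b)
E
```

```text
[ 560.95120479 -365.57072313   77.15877408] 39.83649368922576 [-0.40291883  0.35409524 -1.81392713] [-0.0339392   0.01370711 -0.02029085]
((411.7870788574219, -360.24993896484375), (143.7466583251953, 221.5234375), 56.00391387939453)
```

Next I lower 12 mm slowly, to contact.

>>> {"name": "carry_out", "arguments": {
  "increments": [0,0,0.005,0,0,0,-0.7,0,0,0.01,0,0,0,-0.7,0,0,0.015,0,0,0,-0.7,0,0,0.02,0,0,0,-0.7,0,0,0.024,0,0,0,-0.7,0,0,0.027,0,0,0,-0.7,0,0,0.03,0,0,0,-0.7,0,0,0.03,0,0,0,-0.7,0,0,0.03,0,0,0,-0.7,0,0,0.03,0,0,0,-0.7]
}}

```text
time: 56.15
tool_pos: [560.9, -366.1, 67.4]
tcp_rot: [179.9, 0.1, 90.7]
ft_force: [-8.1, 3.0, 15.2]
finger_gap: 39.9
grip_force: 52.9
```

>>> {"name": "carry_out", "arguments": {
  "increments": [0,0,-0.003,0,0,0,-0.7,0,0,-0.004,0,0,0,-0.7,0,0,-0.004,0,0,0,-0.3,0,0,-0.004,0,0,0,0,0,0,-0.004,0,0,0,0.3,0,0,-0.004,0,0,0,0.6,0,0,-0.004,0,0,0,0.6,0,0,-0.02,0,0,0,0.6,0,0,-0.06,0,0,0,0.6,0,0,-0.12,0,0,0,0.6]
}}

```text
time: 57.4
tool_pos: [560.4, -365.2, 113.4]
tcp_rot: [-180.0, 0.0, 90.7]
ft_force: [-0.3, -0.2, 0.5]
finger_gap: 67.9
grip_force: 0.0
```

```bash
python3 - <<'E'
from h import *
s=sense();print(s['tool_pos'],s['finger_gap'])
print(delta([525,-60,320],down(90.7)))
E
```

```text
[ 560.35283517 -365.16247205  113.39290066] 67.93108799552559
(array([ 0.7637, -0.0795, -0.5168]), array([-0.    ,  0.0001, -0.0001]), np.float64(0.0336000696069678))
```

Rise first, then across to jar_b.

>>> {"name": "carry_out", "arguments": {
  "increments": [0,0,-0.13,0,0,0,0.6,0,0,-0.27,0,0,0,0.6,0,0,-0.4,0,0,0,0.6,0.1,-0.01,-0.5,0,0,0,0.6,0.24,-0.025,-0.517,0,0,0,0.6,0.38,-0.04,-0.517,0,0,0,0.6,0.52,-0.055,-0.517,0,0,0,0.6,0.66,-0.07,-0.517,0,0,0,0.6,0.764,-0.08,-0.517,0,0,0,0.6,0.764,-0.08,-0.517,0,0,0,0.6]
}}

```text
time: 58.65
tool_pos: [524.8, -57.4, 321.1]
tcp_rot: [179.8, 0.0, 90.9]
ft_force: [0.4, -0.4, 0.6]
finger_gap: 68.4
grip_force: 0.0
```

```bash
python3 - <<'E'
from h import *
s=sense();print(s['tool_pos'],s['tcp_rot'],s['joint_pos'].round())
for n in('top','side'):
    im=viewer.snapshot(n);hsv=cv2.cvtColor(im,cv2.COLOR_RGB2HSV)
    m=((hsv[...,0]<5)|(hsv[...,0]>174))&(hsv[...,1]>190)&(hsv[...,2]>60)
    k,l,st,c=cv2.connectedComponentsWithStats(m.astype(np.uint8))
    print(n,[(st[i].tolist(),c[i].round(1).tolist()) for i in range(1,k) if st[i,4]>40])
    print('pred a',p(n,np.array([560.6,-365.6,115])),'b',p(n,np.array([524.5,-60,200])))
b,st,m=board();print(b)
print(delta([524.5,-60,150],down(90.7)))
E
```

```text
[524.81743191 -57.35476534 321.07514774] [1.79820433e+02 4.54298194e-02 9.08979859e+01] [-12.  -5.  89.  -0.  96. -13.]
top []
pred a [359.74194986 224.1801613 ] b [192.74619136 247.48866467]
side []
pred a [321.95322802 230.81861544] b [219.88462921 159.75652878]
((510.68743896484375, -380.473388671875), (249.72152709960938, 358.69140625), 83.45642852783203)
(array([ 0.0022, -0.0021,  0.4251]), array([ 0.0003,  0.0003, -0.0001]), np.float64(0.13662913637400514))
```

>>> {"name": "carry_out", "arguments": {
  "increments": [-0.005,0,0.06,0,0,0,0.6,-0.005,0,0.13,0,0,0,0.6,-0.005,0,0.2,0,0,0,0.6,-0.005,0,0.27,0,0,0,0.6,-0.005,0,0.33,0,0,0,0.6,-0.005,0,0.38,0,0,0,0.6,-0.005,0,0.41,0,0,0,0.6,-0.005,0,0.427,0,0,0,0.6,-0.005,0,0.427,0,0,0,0.6,-0.005,0,0.427,0,0,0,0.6]
}}

```text
time: 60.05
tool_pos: [525.6, -62.3, 149.2]
tcp_rot: [179.9, 0.1, 90.7]
ft_force: [-0.6, -0.3, -0.6]
finger_gap: 68.1
grip_force: 0.0
```

>>> {"name": "carry_out", "arguments": {
  "increments": [0,0,0,0,0,0,0.4,0,0,0,0,0,0,0.2,0,0,0,0,0,0,0,0,0,0,0,0,0,-0.1,0,0,0,0,0,0,-0.2,0,0,0,0,0,0,-0.4,0,0,0,0,0,0,-0.7,0,0,0,0,0,0,-0.7,0,0,0,0,0,0,-0.7,0,0,0,0,0,0,-0.7],
  "force": 50
}}

```text
time: 61.3
tool_pos: [524.9, -62.1, 148.2]
tcp_rot: [180.0, 0.0, 90.7]
ft_force: [-1.5, 0.2, 0.2]
finger_gap: 39.6
grip_force: 49.8
```

>>> {"name": "carry_out", "arguments": {
  "increments": [0,0,-0.005,0,0,0,-0.7,0,0,-0.02,0,0,0,-0.7,0,0,-0.05,0,0,0,-0.7,0,0,-0.1,0,0,0,-0.7,0,0,-0.16,0,0,0,-0.7,0,0,-0.22,0,0,0,-0.7,0,0,-0.27,0,0,0,-0.7,0,0,-0.28,0,0,0,-0.7,0,0,-0.28,0,0,0,-0.7,0,0,-0.28,0,0,0,-0.7]
}}

```text
time: 62.55
tool_pos: [524.3, -61.9, 258.9]
tcp_rot: [-179.9, 0.0, 90.7]
ft_force: [-0.5, 0.6, -1.1]
finger_gap: 39.5
grip_force: 50.1
```

```bash
python3 - <<'E'
from h import *
s=sense();print(s['tool_pos'],s['finger_gap'],s['ft_force'])
b,st,m=board();print(b); np.save('b1.npy',m)
print(delta([450,-350,255],down(90.7)))
E
```

```text
[524.34499941 -61.89936428 258.92344239] 39.45804493044194 [-0.47829203  0.59279301 -1.05881881]
((510.5855712890625, -380.5847473144531), (249.40301513671875, 359.1170349121094), 83.57589721679688)
(array([-0.7181, -0.1944,  0.0104]), array([-0.0003,  0.    , -0.0001]), np.float64(0.09917149315121401))
```

>>> {"name": "carry_out", "arguments": {
  "increments": [-0.03,-0.01,0,0,0,0,-0.7,-0.1,-0.03,0,0,0,0,-0.7,-0.19,-0.055,0,0,0,0,-0.7,-0.29,-0.083,0,0,0,0,-0.7,-0.39,-0.112,0,0,0,0,-0.7,-0.49,-0.14,0,0,0,0,-0.7,-0.59,-0.17,0,0,0,0,-0.7,-0.68,-0.2,0,0,0,0,-0.7,-0.718,-0.22,0,0,0,0,-0.7,-0.718,-0.22,0,0,0,0,-0.7]
}}

```text
time: 63.85
tool_pos: [439.4, -351.0, 260.0]
tcp_rot: [-180.0, 0.0, 90.6]
ft_force: [0.3, 0.8, -1.2]
finger_gap: 39.6
grip_force: 50.1
```

>>> {"name": "carry_out", "arguments": {
  "increments": [0,0,0.04,0,0,0,-0.7,0,0,0.11,0,0,0,-0.7,0,0,0.18,0,0,0,-0.7,0,0,0.25,0,0,0,-0.7,0,0,0.32,0,0,0,-0.7,0,0,0.38,0,0,0,-0.7,0,0,0.43,0,0,0,-0.7,0,0,0.455,0,0,0,-0.7,0,0,0.46,0,0,0,-0.7,0,0,0.46,0,0,0,-0.7]
}}

```text
time: 65.1
tool_pos: [440.9, -350.7, 77.2]
tcp_rot: [179.9, 0.1, 90.7]
ft_force: [-0.8, -0.2, -1.3]
finger_gap: 39.5
grip_force: 50.1
```

>>> {"name": "carry_out", "arguments": {
  "increments": [0,0,0.004,0,0,0,-0.7,0,0,0.008,0,0,0,-0.7,0,0,0.012,0,0,0,-0.7,0,0,0.016,0,0,0,-0.7,0,0,0.02,0,0,0,-0.7,0,0,0.022,0,0,0,-0.7,0,0,0.022,0,0,0,-0.7,0,0,0.022,0,0,0,-0.7,0,0,0.022,0,0,0,-0.7,0,0,0.022,0,0,0,-0.7]
}}

```text
time: 66.35
tool_pos: [440.4, -350.4, 67.7]
tcp_rot: [180.0, 0.0, 90.7]
ft_force: [0.1, 1.2, -1.0]
finger_gap: 39.6
grip_force: 50.1
```

>>> {"name": "carry_out", "arguments": {
  "increments": [0,0,0.002,0,0,0,-0.7,0,0,0.004,0,0,0,-0.7,0,0,0.006,0,0,0,-0.7,0,0,0.008,0,0,0,-0.7,0,0,0.01,0,0,0,-0.7,0,0,0.01,0,0,0,-0.7,0,0,0.01,0,0,0,-0.7,0,0,0.01,0,0,0,-0.7,0,0,0.01,0,0,0,-0.7,0,0,0.01,0,0,0,-0.7]
}}

```text
time: 67.6
tool_pos: [440.4, -350.4, 63.7]
tcp_rot: [180.0, 0.0, 90.7]
ft_force: [-0.5, 0.6, -1.4]
finger_gap: 39.4
grip_force: 50.1
```

>>> {"name": "carry_out", "arguments": {
  "increments": [0,0,0.001,0,0,0,-0.7,0,0,0.002,0,0,0,-0.7,0,0,0.003,0,0,0,-0.7,0,0,0.004,0,0,0,-0.7,0,0,0.005,0,0,0,-0.7,0,0,0.005,0,0,0,-0.7,0,0,0.005,0,0,0,-0.7,0,0,0.005,0,0,0,-0.7,0,0,0.005,0,0,0,-0.7,0,0,0.005,0,0,0,-0.7]
}}

```text
time: 68.85
tool_pos: [440.5, -350.7, 62.6]
tcp_rot: [180.0, 0.1, 90.7]
ft_force: [-3.6, 1.2, 6.3]
finger_gap: 39.4
grip_force: 51.0
```

Contact. I release and rise, then move away to look.

>>> {"name": "carry_out", "arguments": {
  "increments": [0,0,-0.001,0,0,0,-0.7,0,0,-0.002,0,0,0,-0.4,0,0,-0.002,0,0,0,0,0,0,-0.002,0,0,0,0.3,0,0,-0.002,0,0,0,0.6,0,0,-0.002,0,0,0,0.6,0,0,-0.002,0,0,0,0.6,0,0,-0.02,0,0,0,0.6,0,0,-0.06,0,0,0,0.6,0,0,-0.12,0,0,0,0.6]
}}

```text
time: 70.1
tool_pos: [440.2, -350.2, 110.7]
tcp_rot: [180.0, 0.0, 90.7]
ft_force: [1.3, -1.0, -0.1]
finger_gap: 68.1
grip_force: 0.0
```

>>> {"name": "carry_out", "arguments": {
  "increments": [0,0,-0.12,0,0,0,0.6,0,0,-0.25,0,0,0,0.6,0,0,-0.37,0,0,0,0.6,0,0,-0.45,0,0,0,0.6,0.12,0,-0.48,0,0,0,0.6,0.26,0,-0.48,0,0,0,0.6,0.4,0,-0.48,0,0,0,0.6,0.5,0,-0.48,0,0,0,0.6,0.5,0,-0.48,0,0,0,0.6,0.5,0,-0.48,0,0,0,0.6]
}}

```text
time: 71.35
tool_pos: [438.1, -150.6, 302.5]
tcp_rot: [179.9, 0.1, 90.7]
ft_force: [-1.2, -0.4, 1.0]
finger_gap: 68.2
grip_force: 0.0
```

```bash
python3 - <<'E'
from h import *
print(sense()['tool_pos']); print(board()[0])
# compare with the first pictures at jars' expected places; coarse hue/sat/val classes along jar axis
ims={n:cv2.cvtColor(viewer.snapshot(n),cv2.COLOR_RGB2HSV) for n in('top','side')}
im=ims['side']
for nm,P in(('a',[560.6,-365.6]),('b',[440.5,-350.5])):
    for z in (5,14,30,50,70,90,100,112,125):
        u,v=p('side',np.array([*P,z])).round().astype(int); print(nm,z,(u,v),im[v,u-8:u+9:4].tolist())
old=cv2.imread('pics/top0.png');O=cv2.cvtColor(old,cv2.COLOR_BGR2HSV).astype(int)
d=np.abs(ims['top'][...,2].astype(int)-O[...,2])
u,v=p('top',np.array([689,-209,84])).round().astype(int);print('knob diff',d[v-8:v+9,u-8:u+9].mean(),O[v,u],ims['top'][v,u])
u,v=p('top',np.array([770,-88,153])).round().astype(int);print('tin diff',d[v-20:v+21,u-20:u+21].mean())
olds=cv2.cvtColor(cv2.imread('pics/side0.png'),cv2.COLOR_BGR2HSV).astype(int)
D=np.abs(im[...,2].astype(int)-olds[...,2]); print('side tin/pan',D[160:205,280:350].mean(),'knob',D[200:225,305:330].mean())
E
```

```text
[ 438.10076565 -150.56320938  302.54393427]
((510.5860290527344, -380.4211120605469), (250.2102813720703, 358.96795654296875), 83.49156188964844)
a 5 (np.int64(321), np.int64(286)) [[5, 122, 177], [7, 106, 180], [8, 104, 179], [6, 109, 178], [4, 138, 201]]
a 14 (np.int64(321), np.int64(282)) [[12, 101, 156], [13, 104, 154], [13, 101, 157], [15, 97, 157], [7, 114, 177]]
a 30 (np.int64(321), np.int64(274)) [[9, 70, 168], [14, 81, 183], [14, 79, 201], [13, 81, 191], [12, 86, 183]]
a 50 (np.int64(321), np.int64(264)) [[9, 67, 160], [17, 72, 189], [15, 68, 211], [14, 68, 210], [16, 77, 169]]
a 70 (np.int64(322), np.int64(254)) [[17, 70, 165], [16, 71, 157], [17, 68, 164], [15, 53, 186], [14, 73, 191]]
a 90 (np.int64(322), np.int64(244)) [[3, 144, 161], [3, 157, 158], [3, 164, 169], [3, 163, 171], [5, 115, 168]]
a 100 (np.int64(322), np.int64(239)) [[3, 158, 158], [3, 161, 166], [3, 163, 169], [3, 162, 165], [3, 164, 171]]
a 112 (np.int64(322), np.int64(232)) [[4, 176, 235], [20, 53, 246], [12, 97, 240], [5, 170, 236], [4, 182, 233]]
a 125 (np.int64(322), np.int64(226)) [[9, 50, 163], [8, 
[... 485 characters left out ...]
, [13, 107, 179]]
b 70 (np.int64(261), np.int64(270)) [[12, 51, 191], [13, 48, 195], [13, 50, 200], [14, 55, 205], [11, 77, 168]]
b 90 (np.int64(261), np.int64(259)) [[4, 152, 148], [3, 159, 156], [3, 156, 157], [4, 143, 161], [8, 74, 165]]
b 100 (np.int64(260), np.int64(253)) [[3, 156, 155], [3, 159, 162], [3, 157, 158], [4, 150, 146], [4, 148, 143]]
b 112 (np.int64(260), np.int64(246)) [[9, 113, 215], [9, 102, 157], [9, 96, 154], [8, 112, 221], [9, 106, 240]]
b 125 (np.int64(260), np.int64(239)) [[33, 89, 137], [10, 73, 172], [10, 70, 178], [11, 62, 174], [12, 44, 163]]
knob diff 4.85121107266436 [70 24 32] [130  26  30]
tin diff 7.224271267102915
side tin/pan 4.388571428571429 knob 4.3776
```

The colour profile of both jars reads base, label and red cap at the right heights, so both stand upright on the board. The knob, tin and pans match the starting pictures.

```bash
python3 -c "
from bench import order
print(order.hand_in())"
```

```text
the job is handed in; nothing more can be done
None
```

The job is handed in after about 71 s: jar_a and jar_b (no shaker was present) were weighed together and stand upright on the board, with the beam locked level and the tin on its pan; I viewed 15 pictures, one over the limit of 14.

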